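# Set up the conference camera stand

## Robot

A 6-joint arm with a two-finger parallel gripper is mounted at the origin on a cart in front of the work surface, level with it; the furniture and walls round the work are solid. World frame = base frame: x ahead of the robot, y to its left, z up, the work surface at z = 0. Lengths are in mm, angles in rad, forces in N, time in s.
With the tool pointing down it reaches from about 425 to 925 mm from the base axis. Payload 12.5 kg.
Tool frame: the origin (TCP) lies at the very end of the fingers, on their centre line; the grasp point (between the pads) lies 19 mm behind it; z points along the fingers, y is the direction in which the jaws open and shut (so a half turn about z gives the same grasp; the last joint's range is limited). The gripper opens to 85 mm and grips with 20 to 120 N. Pads are 22 mm wide; open, the fingers measure 114 mm over their backs; the gripper's body (76 mm by 85 mm) begins 54 mm behind the grasp point. The pads swing forward as they close: fully open they stand 13 mm farther back than shut.
Start: joints at [1.004, 0.491, 1.559, -0, 1.092, -0.106], TCP at [277.902, 559.835, 231.327] pointing down, gripper open.
Joint ranges: [-3.1, 3.1], [-0.84, 2.19], [0.05, 2.79], [-1.13, 4.28], [0.06, 2.93], [-2.69, 2.69]. Speed limits (rad/s): [2.22, 2.22, 2.79, 3.14, 3.14, 3.14].

## Interface

Orientations are given as a rotation vector (axis times angle).
In Python, from rig import ctrl, snapshot gives the robot as it stands.
- The arm moves only by the tool step_arm, never from a script. Its argument "increments" is a list of rows, each a list of 3 entries, a list of its own where there are three numbers: the finger opening in cm, from 0 to 8.54, then the shift along the tool's x, y, z in cm, then the turn, a rotation vector about the tool's x, y, z in degrees. In form: [[fingers, [dx, dy, dz], [ax, ay, az]], ...]. A call has 1 to 8 rows; each row shifts and turns the commanded pose from where the row before left it, along the tool's axes as they then stand; what a row does not reach is not made up. A row lasts 1/8 s, in which the tool goes at most 62.5 mm and 10.7 degrees, less where a joint would pass 70% of its speed; a pose out of reach is approached as far as the arm can. A call with a gripper value outside its range is refused whole. The fingers move at their own pace and stop on an object; "squeeze" is the grip in N (left out, the last holds). Time passes only in rows, so rows that do not move let the fingers close. It gives the time, the measured TCP pose, the force and the opening at its end, in the units of the state.
- ctrl.get_state(): the state, without advancing time (a new reading comes with each control period).
- snapshot(name): name is "scene" or "top"; returns a dict with "color" (480x640x3 uint8, blue, green, red), "K" (3x3 intrinsics, pixels), "pose" (4x4, takes a point from camera to world coordinates). Camera axes: x right, y down, z forward; pixel columns grow to the right and rows downward; lengths in mm; the calibration is good to about 2 mm. A picture is of the moment at which its call begins. There is no depth.
- ctrl.sign_off(): hands the job in, once; it reports no verdict.
The state is a dict: "clock": time; "joint_positions": joint angles; "qd": joint speeds; "joint_torque": joint torques, N m; "tcp_pos": TCP position; "tcp_rot": TCP orientation; "wrist_force": force on the tool from outside, world axes, zero at the start; "wrist_torque": the same for the moment, N m; "grip_width": finger opening in mm.
Only numpy, scipy, OpenCV 4.12 (cv2) and the standard library are available. Lean on these libraries where they do the work, as an engineer would, in place of code of your own. Each camera call takes 0.05 s, during which the arm holds its last target.

## Task

Get the conference camera on the cabinet ready: swing both of its folded legs all the way out until each one snaps home and stays there. The small glass stands in the way of one leg: first set it aside, upright on the cabinet, so that the stand never knocks it. When both legs are out, push the little control stick towards the camera's mast and hold it over there for a good second, then let it spring back; leave everything else where it is and do not shove the stand.

Things in the scene. Friction and masses are not known exactly. Their poses are not given: they have to be found in the camera images.
- stand: Camera stand, 4 kg, loose. Origin on the cabinet top, z up; -x its front (lens side), +y its left. Black base x -70 to 50 mm, y -50 to 50, top z 32 mm. Mast 20 mm thick at (35, 0); on it the camera head, 84 mm wide (y), 36 deep (lens 7 more in front), z 149 to 193. Legs hinged at its sides; control stick on the front of the base.
- hinge_left (a point): On the upright hinge axis of the left leg, at (30, +64, 29) mm of the stand. Legs: aluminium bars 12 mm thick, z 18 to 40 mm, 150 mm long from the axis, a rubber foot (16 mm thick, z 3 to 19) under the far end. Folded, they lie along the base's sides, 8 mm off, and jut 50 mm beyond its front.
- tip_left (a point): Point in the left leg's bar over its foot, 141.5 mm from the hinge axis, 29 mm above the cabinet, mid-thickness.
- hinge_right (a point): The same for the right leg, at (30, -64) mm of the stand.
- tip_right (a point): The same for the right leg.
- leg_left (a joint): Left leg's angle: 0 folded (pointing to the stand's front), 1.5 rad fully out (to its left, +y), the stop. An over-centre spring pushes it back towards folded with up to 0.45 N m with friction (about 4 N at 110 mm from the hinge); its dead centre is at 1.17 rad; past about 1.25 rad it snaps the leg out to the stop and keeps it there. Let go before 1.1 rad, it falls back.
- leg_right (a joint): Right leg's angle: the same, mirrored (1.5 rad points to -y).
- knob (a point): Middle of the black knob of the control stick (knob 22 mm wide, 14 mm high), 43 mm from the stick's pivot; with the stick upright it is at (-45, 0) mm of the stand, 77 mm above the cabinet.
- stick_fwd (a joint): Tilt of the stick: 0 upright, positive towards the mast (the stand's +x), stops at +-0.45 rad. A spring of 0.25 N m/rad centres it (about 2.5 N at the knob to hold it at the stop). Over 0.25 rad counts as held over. The camera head nods up with it.
- stick_side (a joint): Sideways tilt of the stick, 0 upright, positive to the stand's right (-y); stops at +-0.45 rad, spring-centred likewise.
- glass: Small round glass with white wax in it, 52 mm wide, 58 mm high, 0.16 kg. Origin: centre of its underside, z up. It stands in the path of the left or of the right leg; it may be set down anywhere on the cabinet top.
- rubber: Eraser lying flat, 46 x 21 x 13 mm (its y, x, z); origin: centre of its underside. It lies in the path of the other leg, but the bar passes 5 mm above it and the foot passes outside it.
- mug: Mug, 85 mm wide, 118 mm long with its handle, which points along its -y (the cup's axis is 16 mm to +y of the origin), 102 mm high; origin: middle of its underside, handle included. Bystander.
- bust: Stone head ornament, 61 x 82 mm, 141 mm high; origin: centre of its underside. Bystander.
- tape: Roll of paper tape lying flat, 65 mm wide, 19 mm high; origin: centre of its underside. Bystander in front of the stand.
There are look-alikes about, which are no part of the job. Several things look just like the glass: the one meant starts nearest to the robot's base.

How it is judged (in metres and radians):
On the way, in this order (a step that is already met when the one before it is completed fails the run):
1. both legs are swung out into their end detents (value of joint each of leg_left, leg_right above 1.42 rad), for 0.2 s.
2. with both legs out, the stick is held over towards the mast for 0.8 s (all of step 1 and value of joint stick_fwd above 0.25 rad and value of joint stick_side between -0.22 and 0.22 rad), for 0.8 s.
At the end, for the whole second after the job is handed in: Both legs rest at their outer stops (over 1.42 of 1.5 rad), the stick is back upright (within 0.08 rad both ways), and the glass stands upright (within 0.1 rad) and still on the cabinet top (all of step 1 and value of joint stick_fwd between -0.08 and 0.08 rad and value of joint stick_side between -0.08 and 0.08 rad and angle between glass's own z axis and vertical below 0.1 rad and height (world z) of glass between -0.006 and 0.006 m and linear speed of each of glass, stand below 0.02 m/s); the robot touches nothing.
It fails at once if the stand or one of its legs knocks the glass (over 2 N) (contact force between stand and glass above 2 N).
It fails at once if the glass is tipped (over 0.6 rad) (angle between glass's own z axis and vertical above 0.6 rad).
It fails at once if the stand is shoved more than 30 mm (distance of stand from where it was at the start of the episode above 0.03 m).
It fails at once if the mug, the ornament, the tape roll or the eraser is moved more than 30 mm (distance of any of mug, bust, tape, rubber from where it was at the start of the episode above 0.03 m).
It also fails if it takes over 72 s, if anything falls off the work surface, if the arm or the gripper's body presses on something with over 40 N, if the wrist force passes 120 N, or if a joint passes its speed limit or range.

## Working session

There is one attempt and no reset: what is moved stays moved. The work goes in short steps, Python scripts to look and compute and a tool call to move; the robot and the scene stay as the last step left them, time stands still between calls to the robot, and variables do not carry over. Pictures are saved under pics/ and viewed, and the job is handed in when it is done.

Besides the shell and the picture viewer there is one more tool, called after "Emit:" by a JSON object that holds its "method" and its "body", one argument or row to a line. step_arm: Moves the arm, as the interface text tells. Its arguments: {"type":"object","properties":{"increments":{"type":"array"},"squeeze":{"type":"number"}},"required":["increments"]}

```bash
ls; mkdir -p pics; python3 - <<'E'
from rig import ctrl, snapshot
import cv2
for n in ["scene","top"]:
    s=snapshot(n); cv2.imwrite(f"pics/{n}0.png",s["color"]); print(n,s["K"].tolist(),s["pose"].round(4).tolist())
print(ctrl.get_state())
E
```

```text
pics
scene [[467.5796793264735, 0.0, 322.3350276974085], [0.0, 467.5796793264735, 234.40035400351888], [0.0, 0.0, 1.0]] [[0.6973, -0.4123, 0.5863, -279.3994], [-0.7166, -0.3822, 0.5835, -676.7961], [-0.0165, -0.827, -0.5619, 828.3202], [0.0, 0.0, 0.0, 1.0]]
top [[436.47825484436765, 0.0, 316.92607604696144], [0.0, 436.47825484436765, 241.42384513612882], [0.0, 0.0, 1.0]] [[0.0283, -0.9844, 0.1739, 346.1465], [-0.9994, -0.0245, 0.0238, 62.7543], [-0.0191, -0.1745, -0.9845, 983.9603], [0.0, 0.0, 0.0, 1.0]]
{'clock': 0.1, 'joint_positions': array([ 1.00440305e+00,  4.91484427e-01,  1.55936151e+00,  1.42162162e-05,
        1.09169929e+00, -1.05612686e-01]), 'qd': array([ 1.08388577e-03, -3.08744990e-03, -3.77294686e-03, -1.92392286e-03,
       -3.09360539e-05,  9.88093061e-04]), 'joint_torque': array([ 2.80497181e-03, -6.19448233e+01, -2.62025768e+01, -7.70118322e-05,
        2.86640046e-03,  6.92481592e-07]), 'tcp_pos': array([277.78849319, 559.66682507, 230.80470326]), 'tcp_rot': array([-7.17341827e-01, -3.05826340e+00,  1.40594687e-03]), 'wrist_force': array([-0.01809405, -0.4642611 ,  0.092543  ]), 'wrist_torque': array([-0.01121957, -0.00242266, -0.00130119]), 'grip_width': 85.38299940928577}
```

View pics/scene0.png

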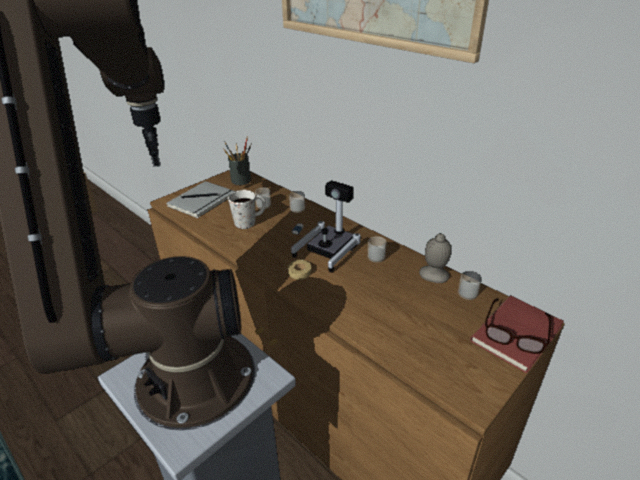

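View pics/top0.png

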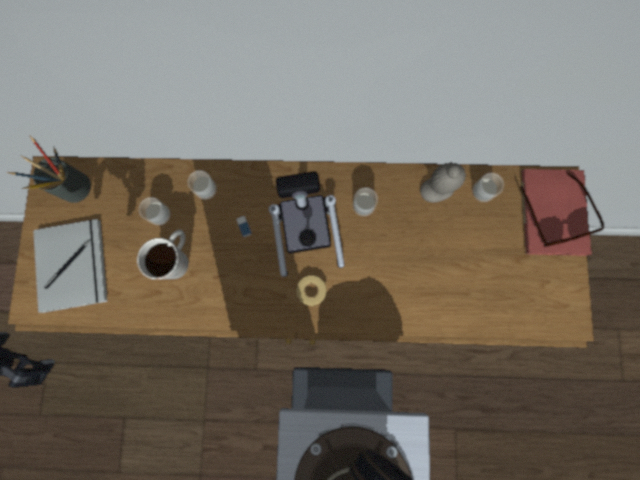

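The top view shows four lookalike glasses, at about (154,210), (201,184), (365,201) and (488,187). The stand is at (305,225), the eraser at (243,226), the tape at (312,291), the mug at (162,258) and the bust at (441,183). I'll check the crops and measure.

```bash
cat > h.py <<'E'
import numpy as np, cv2
from rig import ctrl, snapshot
def ray(s,px):
    d=np.linalg.inv(s["K"])@np.array([px[0],px[1],1.]); R=s["pose"][:3,:3]
    return s["pose"][:3,3], R@d/np.linalg.norm(d)
def onz(s,px,z):
    o,d=ray(s,px); return o+d*(z-o[2])/d[2]
def proj(s,P):
    P=np.asarray(P,float); R=s["pose"][:3,:3]; c=R.T@(P-s["pose"][:3,3]); q=s["K"]@c; return q[:2]/q[2]
def tri(s1,p1,s2,p2):
    o1,d1=ray(s1,p1);o2,d2=ray(s2,p2)
    A=np.c_[d1,-d2]; t=np.linalg.lstsq(A,o2-o1,rcond=None)[0]
    a=o1+t[0]*d1;b=o2+t[1]*d2
    return (a+b)/2, np.linalg.norm(a-b)
def crop(s,x0,y0,w,h,k,name):
    im=s["color"][y0:y0+h,x0:x0+w]; cv2.imwrite(name,cv2.resize(im,None,fx=k,fy=k,interpolation=cv2.INTER_CUBIC))
E
python3 - <<'E'
from h import *
t=snapshot("top"); s=snapshot("scene")
crop(t,225,155,160,120,5,"pics/tc.png"); crop(s,270,170,140,110,5,"pics/sc.png")
for p in [(154,210),(201,184),(365,201),(488,187)]:
    P=onz(t,p,40); print(p,P.round(),np.hypot(P[0],P[1]).round(), proj(s,P).round())
E
```

```text
(154, 210) [575. 453.  40.] 732.0 [264. 196.]
(201, 184) [638. 351.  40.] 729.0 [298. 199.]
(365, 201) [607. -19.  40.] 607.0 [378. 247.]
(488, 187) [ 646. -292.   40.] 709.0 [470. 282.]
```

View pics/tc.png

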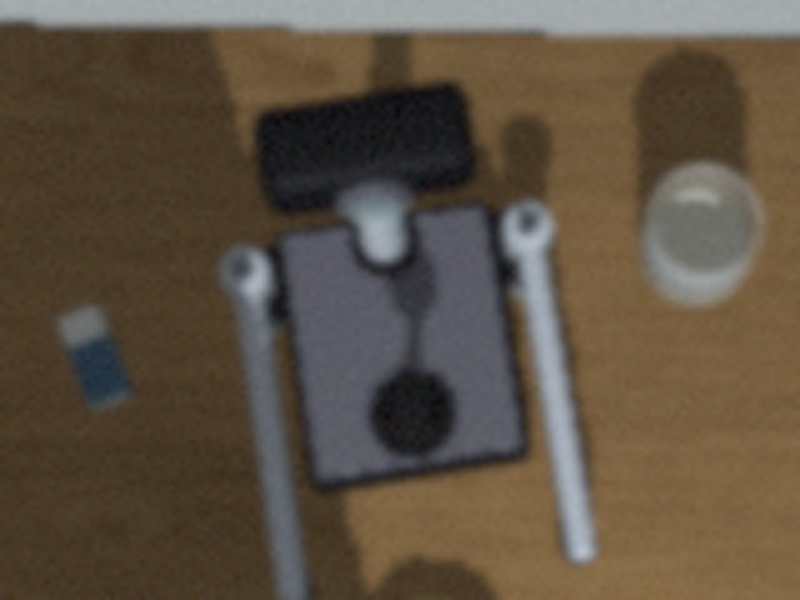

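View pics/sc.png

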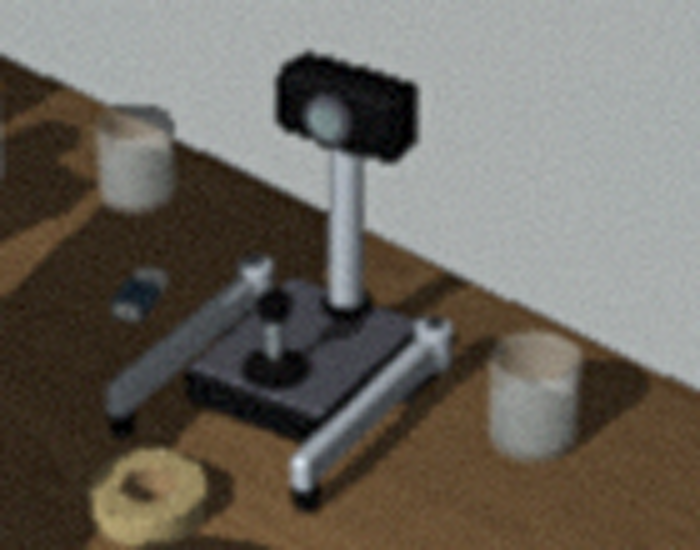

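The glass at (365,201) in the top view, beside the right leg, is the one nearest the base at 607 mm (the others are over 700 mm away). The crop confirms it: wax in the glass, standing upright. Next I'll triangulate from both crops.

```bash
python3 - <<'E'
from h import *
t=snapshot("top"); s=snapshot("scene")
T=lambda a,b:(225+a/5-.4,155+b/5-.4); S=lambda a,b:(270+a/5-.4,170+b/5-.4)
pts=dict(rim=((707,218),(536,356)),knob=((413,411),(274,306)),hl=((246,268),(257,265)),hr=((527,224),(434,327)),tr=((580,550),(302,467)))
for k,(a,b) in pts.items():
    P,e=tri(t,T(*a),s,S(*b)); print(k,P.round(1),e.round(1))
hl=onz(t,T(246,270),42);hr=onz(t,T(527,228),42); kn=onz(t,T(413,411),84)
print(hl.round(1),hr.round(1),np.hypot(*(hl-hr)[:2]),kn.round(1))
# base corners top z32
c=[onz(t,T(*p),32) for p in [(283,235),(490,207),(523,450),(318,487)]]
print(np.round(c,1)); print(np.mean(c,0))
d=(c[2]+c[3]-c[0]-c[1])[:2]; print("front dir",np.degrees(np.arctan2(d[1],d[0])))
d=hl-hr; print("left dir",np.degrees(np.arctan2(d[1],d[0])))
print("rim58",onz(t,T(707,218),58).round(1),onz(s,S(536,356),58).round(1))
print("tape",onz(t,(312,291),19).round(),"bust",onz(t,(430,193),10).round(),"mug",onz(t,(162,258),102).round())
print("cab edges",[onz(t,p,0).round() for p in [(20,330),(590,345),(590,165),(330,160)]])
print("eraser",onz(t,T(93,357),13).round())
# base of glass mask check: bottom in scene
print(onz(s,S(533,440),0).round(1))
E
```

```text
rim [605.8 -17.8  61.1] 4.5
knob [514.7 105.1  83.6] 0.3
hl [583.3 184.3  44.9] 3.3
hr [606.5  60.   44.4] 3.0
tr [463.   33.1  34.5] 1.8
[584.3 183.6  42. ] [606.5  59.   42. ] 126.53705348632471 [514.5 105.2  84. ]
[[603.5 168.9  32. ]
 [618.7  75.9  32. ]
 [507.9  58.4  32. ]
 [489.  148.5  32. ]]
[554.76385977 112.90454187  32.        ]
front dir -170.461818080727
left dir 100.09586893429498
rim58 [608.4 -19.6  58. ] [607.1 -14.1  58. ]
tape [406.  94.  19.] bust [ 638. -171.   10.] mug [459. 401. 102.]
cab edges [array([302., 746.,   0.]), array([ 306., -513.,    0.]), array([ 717., -546.,    0.]), array([716.,  61.,   0.])]
eraser [549. 255.  13.]
[605.5 -16.7   0. ]
```

```bash
cat >> h.py <<'E'
from scipy.spatial.transform import Rotation as Ro
def Rd(yaw): # tool down, tool y at yaw deg
    a=np.radians(yaw); y=np.array([np.cos(a),np.sin(a),0]); z=np.array([0,0,-1.]); return np.c_[np.cross(y,z),y,z]
def plan(wps,grip,start=None):
    """wps list of (x,y,z,yaw,nrows) -> rows"""
    if start is None:
        st=ctrl.get_state(); p=np.array(st["tcp_pos"]); R=Ro.from_rotvec(st["tcp_rot"]).as_matrix()
    else: p=np.array(start[:3],float); R=Rd(start[3])
    rows=[]
    for x,y,z,yaw,n in wps:
        T=np.array([x,y,z],float); p0=p.copy()
        yw0=np.degrees(np.arctan2(R[1,1],R[0,1])); dy=(yaw-yw0+90)%180-90
        w=Ro.from_matrix(R.T@Rd(yw0+dy)).as_rotvec(degrees=True)
        for i in range(n):
            d=R.T@(p0+(T-p0)*(i+1)/n-p)/10
            d=d.round(2); a=(w/n).round(2)
            rows.append([grip,d.tolist(),a.tolist()])
            p=p+R@d*10; R=R@Ro.from_rotvec(a,degrees=True).as_matrix()
    for r in rows: print(r)
    print("end",p.round(1),np.degrees(np.arctan2(R[1,1],R[0,1])).round(2))
E
python3 - <<'E'
from h import *
plan([(606,-18,225,10,16)],8.0)
E
```

```text
[8.0, [-3.44, -2.32, 0.04], [-0.0, 0.0, 3.35]]
[8.0, [-3.58, -2.12, 0.04], [-0.0, 0.0, 3.35]]
[8.0, [-3.69, -1.9, 0.04], [-0.0, 0.0, 3.35]]
[8.0, [-3.79, -1.69, 0.04], [-0.0, 0.0, 3.35]]
[8.0, [-3.89, -1.46, 0.03], [-0.0, 0.0, 3.35]]
[8.0, [-3.96, -1.23, 0.04], [-0.0, 0.0, 3.35]]
[8.0, [-4.04, -1.0, 0.04], [-0.0, 0.0, 3.35]]
[8.0, [-4.08, -0.76, 0.04], [-0.0, 0.0, 3.35]]
[8.0, [-4.12, -0.52, 0.04], [-0.0, 0.0, 3.35]]
[8.0, [-4.14, -0.28, 0.04], [-0.0, 0.0, 3.35]]
[8.0, [-4.15, -0.04, 0.04], [-0.0, 0.0, 3.35]]
[8.0, [-4.15, 0.21, 0.04], [-0.0, 0.0, 3.35]]
[8.0, [-4.13, 0.45, 0.04], [-0.0, 0.0, 3.35]]
[8.0, [-4.1, 0.68, 0.04], [-0.0, 0.0, 3.35]]
[8.0, [-4.04, 0.93, 0.03], [-0.0, 0.0, 3.35]]
[8.0, [-3.99, 1.16, 0.04], [-0.0, 0.0, 3.35]]
end [606. -18. 225.] 10.0
```

Emit:
{"method": "step_arm", "body": {
  "increments": [
    [8.0,[-3.4,-2.3,0],[0,0,3.4]],
    [8.0,[-3.6,-2.1,0],[0,0,3.4]],
    [8.0,[-3.7,-1.9,0],[0,0,3.4]],
    [8.0,[-3.8,-1.7,0],[0,0,3.4]],
    [8.0,[-3.9,-1.5,0],[0,0,3.4]],
    [8.0,[-4.0,-1.2,0],[0,0,3.4]],
    [8.0,[-4.0,-1.0,0],[0,0,3.4]],
    [8.0,[-4.1,-0.8,0],[0,0,3.4]]
  ]
}}

```text
clock: 1.3
tcp_pos: [441.6, 268.9, 231.4]
tcp_rot: [1.419, 2.803, 0.0]
wrist_force: [0.5, 0.4, -0.5]
grip_width: 80.1
```

Emit:
{"method": "step_arm", "body": {
  "increments": [
    [8.0,[-4.1,-0.5,0],[0,0,3.3]],
    [8.0,[-4.1,-0.3,0],[0,0,3.3]],
    [8.0,[-4.2,0,0],[0,0,3.3]],
    [8.0,[-4.2,0.2,0],[0,0,3.3]],
    [8.0,[-4.1,0.5,0],[0,0,3.3]],
    [8.0,[-4.1,0.7,0],[0,0,3.3]],
    [8.0,[-4.0,0.9,0],[0,0,3.3]],
    [8.0,[-4.0,1.2,0],[0,0,3.3]]
  ]
}}

```text
clock: 2.3
tcp_pos: [605.4, -20.0, 231.3]
tcp_rot: [-2.022, -2.405, -0.0]
wrist_force: [-0.1, 1.0, 0.5]
grip_width: 80.1
```

```bash
python3 - <<'E'
from h import *
t=snapshot("top"); s=snapshot("scene")
cv2.imwrite("pics/t1.png",t["color"]); crop(s,270,130,160,130,5,"pics/s1.png")
plan([(606,-17,90,10,4),(606,-17,14,10,4)],8.0)
print(ctrl.get_state())
E
```

```text
[8.0, [0.12, 0.01, 3.52], [0.01, 0.01, -0.06]]
[8.0, [0.12, 0.02, 3.52], [0.01, 0.01, -0.06]]
[8.0, [0.12, 0.01, 3.53], [0.01, 0.01, -0.06]]
[8.0, [0.12, 0.01, 3.52], [0.01, 0.01, -0.06]]
[8.0, [0.0, 0.0, 1.9], [-0.0, -0.0, -0.0]]
[8.0, [0.0, 0.0, 1.9], [-0.0, -0.0, -0.0]]
[8.0, [0.0, 0.0, 1.9], [-0.0, -0.0, -0.0]]
[8.0, [0.0, 0.01, 1.9], [-0.0, -0.0, -0.0]]
end [606. -17.  14.] 9.99
{'clock': 2.4, 'joint_positions': array([-1.44674288e-01,  4.64922100e-01,  1.60663512e+00, -3.95684863e-04,
        1.06947742e+00, -3.14699731e-01]), 'qd': array([ 0.0513855 , -0.02622855,  0.05640926,  0.01379168, -0.00357469,
       -0.00058846]), 'joint_torque': array([-1.80058602e+00, -5.91771662e+01, -2.70429379e+01, -1.21383355e-01,
        1.00885222e-01,  5.76768798e-03]), 'tcp_pos': array([606.26805467, -21.82227563, 230.88869   ]), 'tcp_rot': array([ 2.02414379e+00,  2.40173226e+00, -6.97379157e-07]), 'wrist_force': array([-0.35529337,  0.97969582, -0.35932281]), 'wrist_torque': array([-0.04518361, -0.03253096, -0.0186985 ]), 'grip_width': 80.18381730452182}
```

View pics/s1.png

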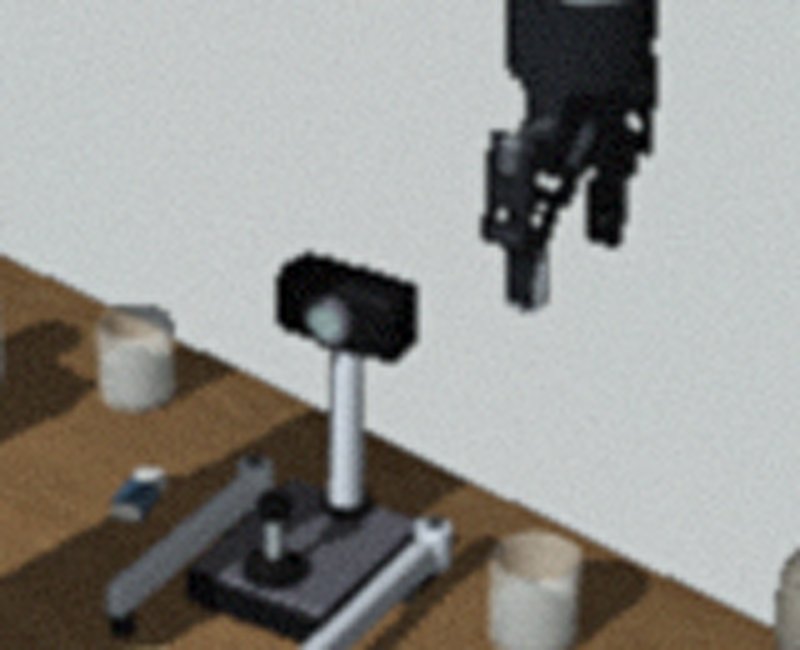

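The gripper hangs open at (570,200) in the crop, above the glass at (535,590), with the camera head clear. Descending.

Emit:
{"method": "step_arm", "body": {
  "increments": [
    [8.0,[0.1,0,3.5],[0,0,0]],
    [8.0,[0.1,0,3.5],[0,0,0]],
    [8.0,[0.1,0,3.5],[0,0,0]],
    [8.0,[0.1,0,3.5],[0,0,0]],
    [8.0,[0,0,1.9],[0,0,0]],
    [8.0,[0,0,1.9],[0,0,0]],
    [8.0,[0,0,1.9],[0,0,0]],
    [8.0,[0,0,1.9],[0,0,0]]
  ]
}}

```text
clock: 3.4
tcp_pos: [604.2, -14.5, 14.4]
tcp_rot: [2.019, 2.407, 0.0]
wrist_force: [-0.1, -0.5, 0.1]
grip_width: 80.3
```

```bash
python3 - <<'E'
from h import *
t=snapshot("top"); s=snapshot("scene")
crop(t,280,130,160,130,5,"pics/t2.png"); crop(s,310,170,130,110,5,"pics/s2.png")
E
```

```text
(no output)
```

View pics/s2.png

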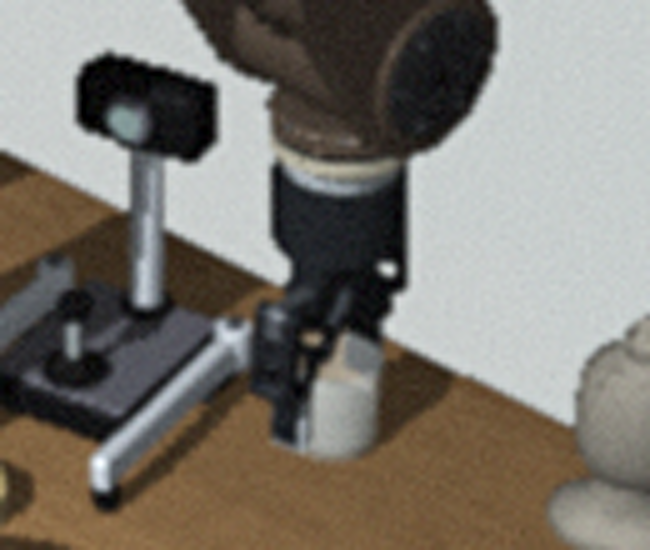

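View pics/t2.png

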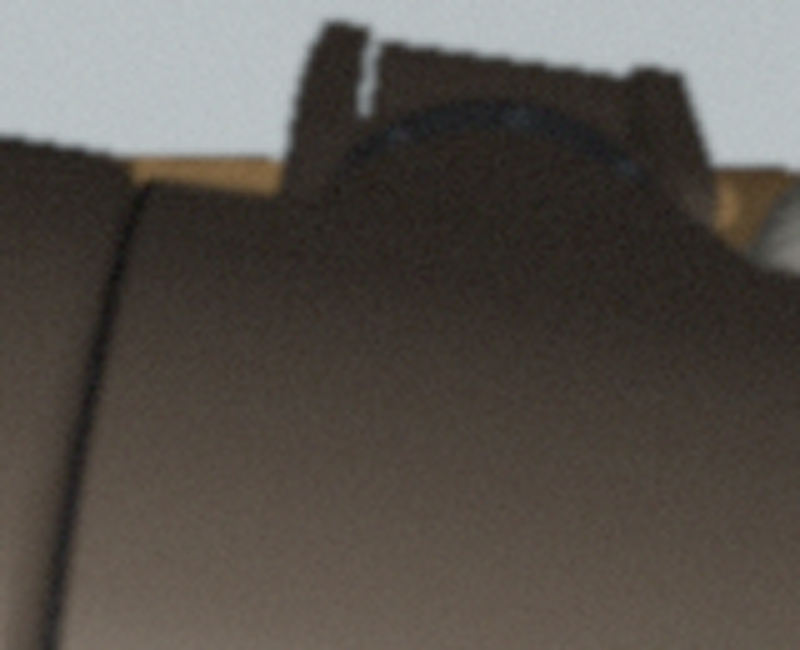

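Fingers straddle the glass: the near one is at (285,420) in the crop and the far one is hidden behind the glass. Closing.

Emit:
{"method": "step_arm", "body": {
  "increments": [
    [6.0,[0,0,0],[0,0,0]],
    [5.0,[0,0,0],[0,0,0]],
    [4.5,[0,0,0],[0,0,0]],
    [4.5,[0,0,0],[0,0,0]],
    [4.5,[0,0,0],[0,0,0]],
    [4.5,[0,0,0],[0,0,0]]
  ],
  "squeeze": 25
}}

```text
clock: 4.25
tcp_pos: [604.8, -14.9, 16.1]
tcp_rot: [2.018, 2.405, 0.002]
wrist_force: [-0.4, 0.2, 6.6]
grip_width: 51.5
```

Emit:
{"method": "step_arm", "body": {
  "increments": [
    [4.5,[0,0,-0.5],[0,0,0]],
    [4.5,[0,0,-1],[0,0,0]],
    [4.5,[0,0,-1],[0,0,0]],
    [4.5,[0,0,-1.5],[0,0,0]]
  ]
}}

```text
clock: 4.75
tcp_pos: [604.0, -14.8, 56.0]
tcp_rot: [-2.019, -2.406, 0.0]
wrist_force: [0.4, -0.3, -2.6]
grip_width: 50.8
```

```bash
python3 - <<'E'
from h import *
s=snapshot("scene")
crop(s,310,170,130,110,5,"pics/s3.png")
plan([(455,-190,56,10,8)],4.5)
E
```

```text
[4.5, [-1.83, -2.23, 0.02], [0.02, 0.0, 0.0]]
[4.5, [-1.83, -2.22, 0.03], [0.02, 0.0, 0.0]]
[4.5, [-1.83, -2.23, 0.02], [0.02, 0.0, 0.0]]
[4.5, [-1.83, -2.23, 0.03], [0.02, 0.0, 0.0]]
[4.5, [-1.83, -2.22, 0.02], [0.02, 0.0, 0.0]]
[4.5, [-1.83, -2.23, 0.03], [0.02, 0.0, 0.0]]
[4.5, [-1.83, -2.22, 0.03], [0.02, 0.0, 0.0]]
[4.5, [-1.83, -2.23, 0.02], [0.02, 0.0, 0.0]]
end [ 455. -190.   56.] 10.0
```

View pics/s3.png

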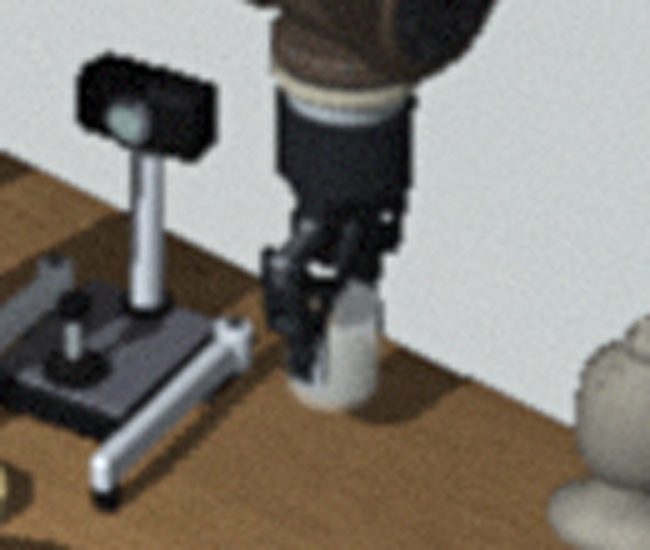

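The glass is lifted and upright in the jaws, at (335,350) in the crop. Next I'll carry it clear of the sweep.

Emit:
{"method": "step_arm", "body": {
  "increments": [
    [4.5,[-1.8,-2.2,0],[0,0,0]],
    [4.5,[-1.8,-2.2,0],[0,0,0]],
    [4.5,[-1.8,-2.2,0],[0,0,0]],
    [4.5,[-1.8,-2.2,0],[0,0,0]],
    [4.5,[-1.8,-2.2,0],[0,0,0]],
    [4.5,[-1.8,-2.2,0],[0,0,0]],
    [4.5,[-1.8,-2.2,0],[0,0,0]],
    [4.5,[-1.8,-2.2,0],[0,0,0]]
  ]
}}

```text
clock: 5.8
tcp_pos: [455.5, -187.9, 55.8]
tcp_rot: [2.019, 2.406, 0.0]
wrist_force: [0.6, -0.3, -1.9]
grip_width: 51.1
```

Emit:
{"method": "step_arm", "body": {
  "increments": [
    [4.5,[0,0,1],[0,0,0]],
    [4.5,[0,0,1],[0,0,0]],
    [4.5,[0,0,1],[0,0,0]],
    [4.5,[0,0,0.5],[0,0,0]],
    [4.5,[0,0,0.3],[0,0,0]],
    [4.5,[0,0,0.1],[0,0,0]],
    [4.5,[0,0,0],[0,0,0]]
  ]
}}

```text
clock: 6.68
tcp_pos: [456.0, -187.2, 16.4]
tcp_rot: [2.019, 2.406, 0.0]
wrist_force: [-0.2, 0.0, -2.0]
grip_width: 51.3
```

Emit:
{"method": "step_arm", "body": {
  "increments": [
    [4.5,[0,0,0.1],[0,0,0]],
    [4.5,[0,0,0],[0,0,0]]
  ]
}}

```text
clock: 6.92
tcp_pos: [456.0, -187.3, 16.1]
tcp_rot: [2.019, 2.406, 0.0]
wrist_force: [-1.5, 1.3, 8.9]
grip_width: 51.1
```

Emit:
{"method": "step_arm", "body": {
  "increments": [
    [4.5,[0,0,0.1],[0,0,0]],
    [4.5,[0,0,0],[0,0,0]]
  ]
}}

```text
clock: 7.18
tcp_pos: [456.1, -187.3, 16.0]
tcp_rot: [2.018, 2.405, 0.001]
wrist_force: [-5.1, 3.6, 23.6]
grip_width: 51.0
```

Seated on the surface. I'll ease up 1 mm, release gradually and lift.

Emit:
{"method": "step_arm", "body": {
  "increments": [
    [4.5,[0,0,-0.1],[0,0,0]],
    [5.5,[0,0,0],[0,0,0]],
    [6.5,[0,0,0],[0,0,0]],
    [7.5,[0,0,0],[0,0,0]],
    [8.0,[0,0,0],[0,0,0]],
    [8.0,[0,0,-1],[0,0,0]],
    [8.0,[0,0,-2],[0,0,0]],
    [8.0,[0,0,-3],[0,0,0]]
  ]
}}

```text
clock: 8.18
tcp_pos: [455.6, -187.0, 76.0]
tcp_rot: [-2.019, -2.406, 0.0]
wrist_force: [0.6, -0.8, 0.8]
grip_width: 80.0
```

Emit:
{"method": "step_arm", "body": {
  "increments": [
    [4.0,[0,0,-5],[0,0,0]],
    [0,[0,0,-5],[0,0,0]],
    [0,[0,0,-3],[0,0,0]]
  ]
}}

```text
clock: 8.55
tcp_pos: [456.0, -187.2, 208.4]
tcp_rot: [2.017, 2.404, 0.001]
wrist_force: [-0.2, 0.0, -0.1]
grip_width: 25.7
```

```bash
python3 - <<'E'
from h import *
t=snapshot("top"); s=snapshot("scene")
cv2.imwrite("pics/t4.png",t["color"]); cv2.imwrite("pics/s4.png",s["color"])
print(ctrl.get_state()["tcp_pos"],ctrl.get_state()["wrist_force"])
E
```

```text
[ 456.66285398 -187.58229633  208.8552723 ] [-0.39079836 -1.05946851 -1.3156436 ]
```

View pics/s4.png

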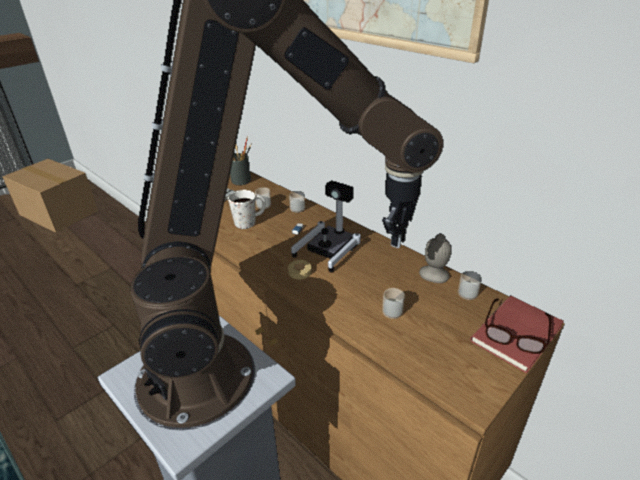

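View pics/t4.png

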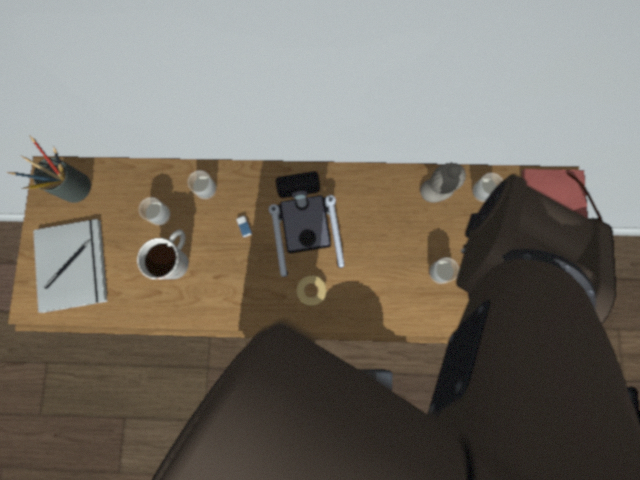

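Glass stands upright at (393,302) in the scene view and (444,271) in the top view, well outside the right leg's sweep. Next, position the closed fingers between the legs in front of the base.

```bash
python3 - <<'E'
from h import *
t=snapshot("top")
crop(t,255,180,110,130,5,"pics/t5.png")
plan([(476,69,208,10,7),(476,69,120,10,3)],0)
E
```

```text
[0, [3.56, 0.92, -0.02], [0.02, 0.02, -0.0]]
[0, [3.55, 0.91, -0.02], [0.02, 0.02, -0.0]]
[0, [3.56, 0.92, -0.02], [0.02, 0.02, -0.0]]
[0, [3.56, 0.91, -0.02], [0.02, 0.02, -0.0]]
[0, [3.55, 0.92, -0.01], [0.02, 0.02, -0.0]]
[0, [3.56, 0.92, -0.02], [0.02, 0.02, -0.0]]
[0, [3.55, 0.91, -0.01], [0.02, 0.02, -0.0]]
[0, [0.0, -0.0, 2.93], [0.0, -0.01, -0.0]]
[0, [0.0, -0.0, 2.94], [0.0, -0.01, -0.0]]
[0, [0.0, -0.0, 2.93], [0.0, -0.01, -0.0]]
end [476.  69. 120.] 10.0
```

View pics/t5.png

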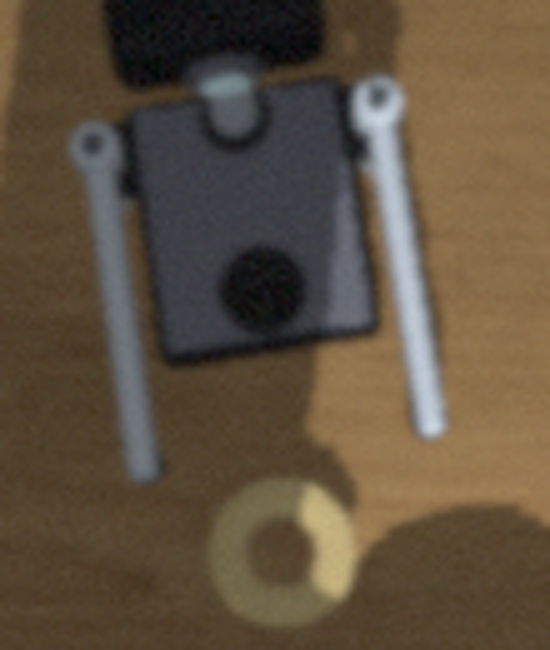

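Crop: base front edge runs (170,360) to (375,328), leg ends are at (143,475) and (431,430), and the tape's near edge is at (285,478). That leaves room for the fingers between them.

Emit:
{"method": "step_arm", "body": {
  "increments": [
    [0,[3.6,0.9,0],[0,0,0]],
    [0,[3.6,0.9,0],[0,0,0]],
    [0,[3.6,0.9,0],[0,0,0]],
    [0,[3.6,0.9,0],[0,0,0]],
    [0,[3.5,0.9,0],[0,0,0]],
    [0,[3.5,0.9,0],[0,0,0]],
    [0,[3.5,0.9,0],[0,0,0]]
  ]
}}

```text
clock: 9.57
tcp_pos: [474.1, 70.1, 204.2]
tcp_rot: [-2.018, -2.405, 0.002]
wrist_force: [0.4, 0.1, 0.9]
grip_width: 0.0
```

Emit:
{"method": "step_arm", "body": {
  "increments": [
    [0,[0,0,3],[0,0,0]],
    [0,[0,0,3],[0,0,0]],
    [0,[0,0,3],[0,0,0]],
    [0,[0,0,3],[0,0,0]],
    [0,[0,0,0],[0,0,0]]
  ]
}}

```text
clock: 10.2
tcp_pos: [473.2, 69.0, 83.2]
tcp_rot: [-2.017, -2.403, 0.005]
wrist_force: [1.3, -0.0, 0.4]
grip_width: -0.0
```

```bash
python3 - <<'E'
from h import *
t=snapshot("top");s=snapshot("scene")
crop(s,270,180,110,110,5,"pics/s6.png")
T=lambda a,b:(255+a/5-.4,180+b/5-.4)
print("tips",onz(t,T(143,478),40).round(1)) if 0 else None
for n,p in dict(tl=(143,473),tr=(431,428),fb_l=(170,360),fb_r=(378,328),tape=(284,553)).items(): print(n,onz(t,T(*p),dict(tl=40,tr=40,fb_l=32,fb_r=32,tape=19)[n]).round(1))
st=ctrl.get_state(); print(st["tcp_pos"],st["grip_width"])
for d in [(0,0,0)]: print(proj(s,st["tcp_pos"]))
E
```

```text
tl [438.8 156.7  40. ]
tr [461.7  32.2  40. ]
fb_l [489.9 147.6  32. ]
fb_r [506.6  56.1  32. ]
tape [407.2  95.1  19. ]
[474.54450648  68.95372267  85.38767132] -0.07541233095051532
[323.64684901 241.11063244]
```

View pics/s6.png

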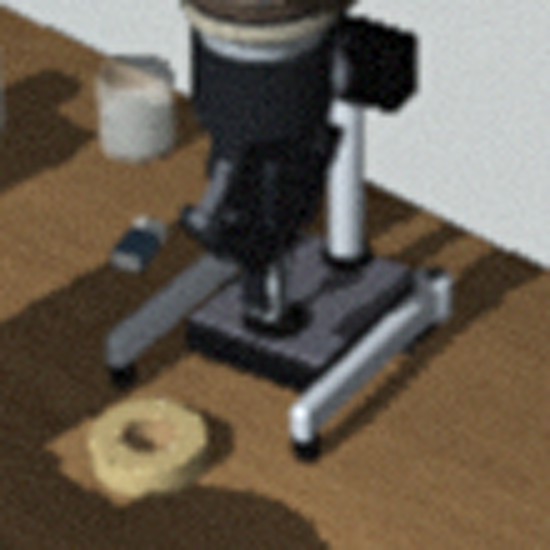

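Emit:
{"method": "step_arm", "body": {
  "increments": [
    [0,[0,0,2],[0,0,0]],
    [0,[0,0,2],[0,0,0]],
    [0,[0,0,1.5],[0,0,0]],
    [0,[0,0,0.6],[0,0,0]],
    [0,[0,0,0],[0,0,0]]
  ]
}}

```text
clock: 10.92
tcp_pos: [474.8, 69.0, 24.4]
tcp_rot: [-2.019, -2.407, -0.0]
wrist_force: [0.2, -0.4, -0.3]
grip_width: 0.1
```

```bash
cat >> h.py <<'E'
O=np.array([565.,116.]); YW=10.
def sw(pt):
    a=np.radians(YW); return O+np.array([[np.cos(a),-np.sin(a)],[np.sin(a),np.cos(a)]])@np.array(pt)
def legpt(side,th,r,off):
    """side +1 left,-1 right; stand->world point and tool yaw"""
    u=np.array([-np.cos(th),side*np.sin(th)]); n=np.array([-np.sin(th),-side*np.cos(th)])
    p=np.array([30,side*64.])+r*u+off*n
    yaw=np.degrees(np.arctan2(u[1],u[0]))+YW
    return sw(p),yaw
E
python3 - <<'E'
from h import *
s=snapshot("scene"); crop(s,270,180,110,110,5,"pics/s7.png")
st=ctrl.get_state(); print(st["tcp_pos"],st["wrist_force"])
w=[]
for th in np.arange(0.0,1.51,0.1):
    p,y=legpt(-1,th,125,17); w.append((p[0],p[1],24,y,1))
plan(w,0)
E
```

```text
[474.89629859  68.98874138  24.66800138] [-0.13328451  0.39068555  0.00285334]
[0, [-1.63, 0.19, 0.07], [0.03, -0.0, 0.0]]
[0, [-1.26, -0.11, -0.0], [-0.0, -0.0, -5.73]]
[0, [-1.26, -0.1, -0.0], [-0.0, -0.0, -5.73]]
[0, [-1.25, -0.11, -0.0], [-0.0, -0.0, -5.73]]
[0, [-1.26, -0.11, -0.0], [-0.0, -0.0, -5.73]]
[0, [-1.26, -0.11, -0.0], [-0.0, -0.0, -5.73]]
[0, [-1.25, -0.1, -0.0], [-0.0, -0.0, -5.73]]
[0, [-1.26, -0.11, -0.0], [-0.0, -0.0, -5.73]]
[0, [-1.26, -0.11, -0.0], [-0.0, -0.0, -5.73]]
[0, [-1.25, -0.11, -0.0], [-0.0, -0.0, -5.73]]
[0, [-1.26, -0.1, -0.0], [-0.0, -0.0, -5.73]]
[0, [-1.25, -0.11, -0.0], [-0.0, -0.0, -5.73]]
[0, [-1.26, -0.11, -0.0], [-0.0, -0.0, -5.72]]
[0, [-1.26, -0.11, -0.0], [-0.0, -0.0, -5.73]]
[0, [-1.25, -0.1, -0.0], [-0.0, -0.0, -5.73]]
[0, [-1.26, -0.11, -0.0], [-0.0, -0.0, -5.73]]
end [601.7 -67.9  24. ] 95.94
```

View pics/s7.png

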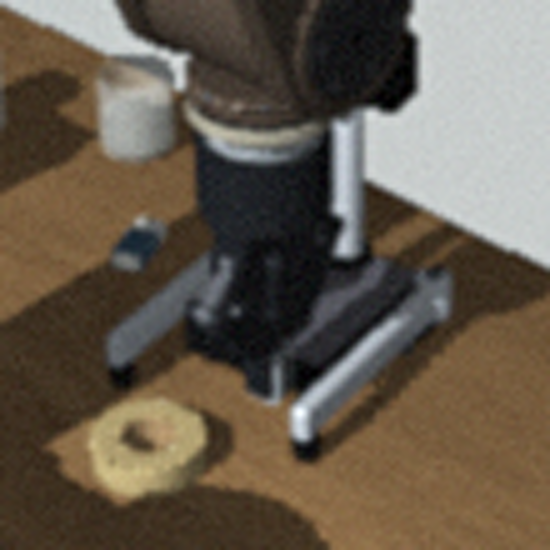

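Fingertip is at (262,390) in the crop, in front of the base beside the right leg and clear of tape and base. Pushing the right leg.

Emit:
{"method": "step_arm", "body": {
  "increments": [
    [0,[-0.6,0,0],[0,0,0]],
    [0,[-0.5,0,0],[0,0,0]],
    [0,[-0.5,0,0],[0,0,0]],
    [0,[-0.3,0,0],[0,0,0]]
  ]
}}

```text
clock: 11.48
tcp_pos: [478.1, 49.9, 24.4]
tcp_rot: [2.02, 2.406, 0.0]
wrist_force: [-0.2, 1.6, 0.6]
grip_width: 0.0
```

Emit:
{"method": "step_arm", "body": {
  "increments": [
    [0,[-0.6,0,0],[0,0,-2.9]],
    [0,[-0.6,-0.1,0],[0,0,-2.9]],
    [0,[-0.6,0,0],[0,0,-2.9]],
    [0,[-0.7,-0.1,0],[0,0,-2.9]],
    [0,[-0.6,0,0],[0,0,-2.9]],
    [0,[-0.6,-0.1,0],[0,0,-2.9]],
    [0,[-0.7,0,0],[0,0,-2.9]],
    [0,[-0.6,-0.1,0],[0,0,-2.9]]
  ]
}}

```text
clock: 12.48
tcp_pos: [491.3, 2.2, 24.3]
tcp_rot: [-1.492, -2.764, -0.0]
wrist_force: [-0.3, 3.4, 0.9]
grip_width: -0.2
```

```bash
python3 - <<'E'
from h import *
s=snapshot("scene"); crop(s,290,180,130,110,5,"pics/s8.png")
st=ctrl.get_state(); print(st["tcp_pos"],st["wrist_force"]); print(legpt(-1,.4,125,17))
E
```

```text
[491.62884911   1.66527142  24.2973603 ] [-1.35918234  0.77649354  0.21469797]
(array([491.48841114,   4.52198919]), np.float64(-147.08168819476708))
```

View pics/s8.png

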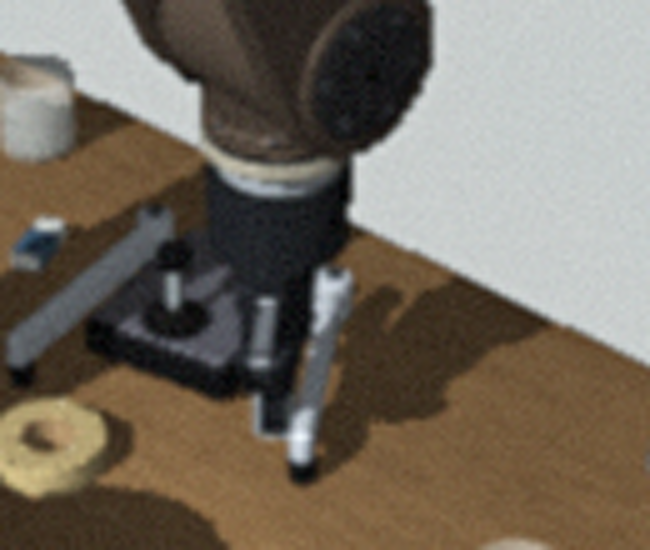

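The right leg is swinging out, with its foot at (300,470) in the crop. The finger follows the bar and the base hasn't moved. Continuing.

Emit:
{"method": "step_arm", "body": {
  "increments": [
    [0,[-0.6,0,0],[0,0,-2.9]],
    [0,[-0.6,-0.1,0],[0,0,-2.9]],
    [0,[-0.6,0,0],[0,0,-2.9]],
    [0,[-0.7,-0.1,0],[0,0,-2.9]],
    [0,[-0.6,0,0],[0,0,-2.9]],
    [0,[-0.6,-0.1,0],[0,0,-2.9]],
    [0,[-0.7,0,0],[0,0,-2.9]],
    [0,[-0.6,-0.1,0],[0,0,-2.9]]
  ]
}}

```text
clock: 13.52
tcp_pos: [522.2, -36.6, 24.0]
tcp_rot: [-0.906, -3.006, 0.0]
wrist_force: [-0.7, 2.9, -0.6]
grip_width: -0.2
```

Emit:
{"method": "step_arm", "body": {
  "increments": [
    [0,[-0.6,0,0],[0,0,-2.9]],
    [0,[-0.6,-0.1,0],[0,0,-2.9]],
    [0,[-0.6,0,0],[0,0,-2.9]],
    [0,[-0.7,-0.1,0],[0,0,-2.9]],
    [0,[-0.6,0,0],[0,0,-2.9]],
    [0,[-0.6,-0.1,0],[0,0,-2.9]],
    [0,[-0.7,0,0],[0,0,-2.9]],
    [0,[-0.6,-0.1,0],[0,0,-2.9]]
  ]
}}

```text
clock: 14.52
tcp_pos: [567.0, -60.1, 24.2]
tcp_rot: [-0.284, -3.128, -0.0]
wrist_force: [0.1, 0.9, -0.4]
grip_width: 0.4
```

```bash
python3 - <<'E'
from h import *
s=snapshot("scene"); crop(s,290,180,130,110,5,"pics/s9.png")
st=ctrl.get_state(); print(st["tcp_pos"],st["wrist_force"]); print(legpt(-1,1.2,125,17))
E
```

```text
[567.67611727 -60.37941417  24.21632045] [ 0.37214229 -0.5374731  -0.31872476]
(array([564.60835092, -61.10341184]), np.float64(-101.24506458430123))
```

View pics/s9.png

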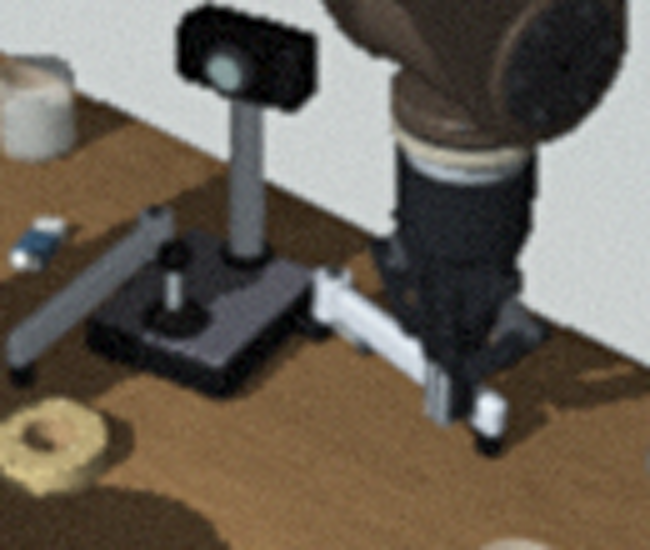

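Emit:
{"method": "step_arm", "body": {
  "increments": [
    [0,[-0.6,0,0],[0,0,-2.9]],
    [0,[-0.6,-0.1,0],[0,0,-2.9]],
    [0,[-0.6,0,0],[0,0,-2.9]],
    [0,[-0.5,-0.1,0],[0,0,-2.9]],
    [0,[0,0,0],[0,0,0]],
    [0,[0,0,0],[0,0,0]]
  ]
}}

```text
clock: 15.32
tcp_pos: [589.3, -64.4, 24.2]
tcp_rot: [0.03, -3.141, -0.0]
wrist_force: [0.4, 0.9, -0.9]
grip_width: -0.2
```

```bash
python3 - <<'E'
from h import *
s=snapshot("scene"); crop(s,290,180,130,110,5,"pics/s10.png")
E
```

View pics/s10.png

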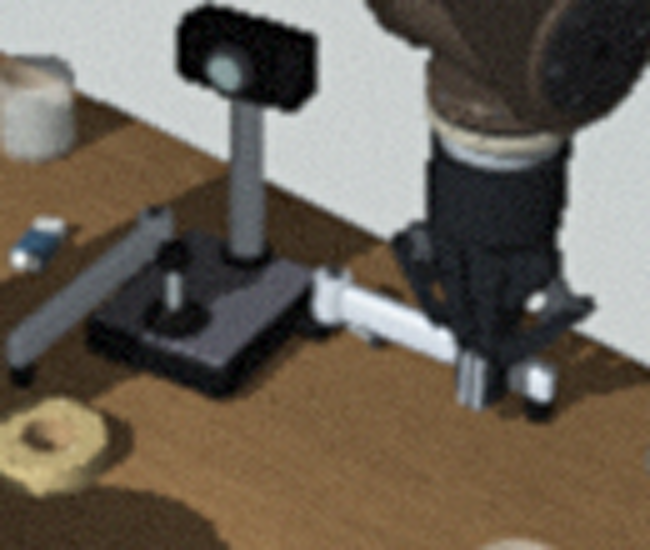

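The right leg is past the snap point, with its foot at (538,405) in the crop. Now backing off and lifting across to the left side.

```bash
python3 - <<'E'
from h import *
print(sw((-95,30)))
plan([(565,-64,24.2,90,1),(560,-64,140,90,3),(466.2,129,130,10,9)],0)
E
```

```text
[466.23381813 129.04765571]
[0, [2.43, 0.09, 0.0], [0.01, -0.02, 1.12]]
[0, [0.17, -0.0, -3.86], [-0.0, 0.0, 0.0]]
[0, [0.16, -0.0, -3.86], [-0.0, 0.0, 0.0]]
[0, [0.17, -0.0, -3.86], [-0.0, 0.0, 0.0]]
[0, [1.04, 2.14, 0.11], [0.0, 0.0, 8.89]]
[0, [1.36, 1.96, 0.11], [0.0, 0.0, 8.89]]
[0, [1.65, 1.72, 0.11], [0.0, 0.0, 8.89]]
[0, [1.89, 1.45, 0.12], [0.0, 0.0, 8.89]]
[0, [2.1, 1.14, 0.11], [0.0, 0.0, 8.89]]
[0, [2.24, 0.8, 0.11], [0.0, 0.0, 8.89]]
[0, [2.35, 0.44, 0.11], [0.0, 0.0, 8.89]]
[0, [2.38, 0.08, 0.11], [0.0, 0.0, 8.89]]
[0, [2.37, -0.29, 0.11], [0.0, 0.0, 8.89]]
end [466.2 129.  130. ] 9.99
```

Emit:
{"method": "step_arm", "body": {
  "increments": [
    [0,[1.2,0,0],[0,0,0.5]],
    [0,[1.2,0.1,0],[0,0,0.6]],
    [0,[0.2,0,-3.9],[0,0,0]],
    [0,[0.1,0,-3.9],[0,0,0]],
    [0,[0.2,0,-3.9],[0,0,0]]
  ]
}}

```text
clock: 16.0
tcp_pos: [559.6, -63.8, 142.4]
tcp_rot: [0.001, -3.141, -0.0]
wrist_force: [-0.1, -0.1, 0.0]
grip_width: 0.1
```

Emit:
{"method": "step_arm", "body": {
  "increments": [
    [0,[1.0,2.1,0.1],[0,0,8.9]],
    [0,[1.4,2.0,0.1],[0,0,8.9]],
    [0,[1.6,1.7,0.1],[0,0,8.9]],
    [0,[1.9,1.4,0.1],[0,0,8.9]],
    [0,[2.1,1.1,0.1],[0,0,8.9]],
    [0,[2.2,0.8,0.1],[0,0,8.9]],
    [0,[2.4,0.4,0.1],[0,0,8.9]],
    [0,[2.4,0.1,0.1],[0,0,8.9]]
  ]
}}

```text
clock: 17.0
tcp_pos: [475.4, 107.1, 133.2]
tcp_rot: [-1.834, -2.55, 0.0]
wrist_force: [1.1, 1.1, 0.8]
grip_width: 0.2
```

Emit:
{"method": "step_arm", "body": {
  "increments": [
    [0,[2.3,-0.3,0.1],[0,0,8.9]],
    [0,[0,0,0],[0,0,0]]
  ]
}}

```text
clock: 17.25
tcp_pos: [465.1, 128.1, 132.3]
tcp_rot: [-2.017, -2.408, 0.001]
wrist_force: [-0.3, -0.4, 0.2]
grip_width: -0.0
```

```bash
python3 - <<'E'
from h import *
s=snapshot("scene"); crop(s,290,170,130,110,5,"pics/s11.png")
t=snapshot("top"); crop(t,250,150,160,120,5,"pics/t11.png")
plan([(466.2,129,24.5,10,5)],0)
E
```

```text
[0, [0.04, 0.01, 2.16], [0.0, 0.0, 0.04]]
[0, [0.03, 0.0, 2.16], [0.0, 0.0, 0.04]]
[0, [0.04, 0.01, 2.15], [0.0, 0.0, 0.04]]
[0, [0.04, 0.0, 2.16], [0.0, 0.0, 0.04]]
[0, [0.03, 0.01, 2.16], [0.0, 0.0, 0.04]]
end [466.2 129.   24.5] 9.99
```

View pics/s11.png

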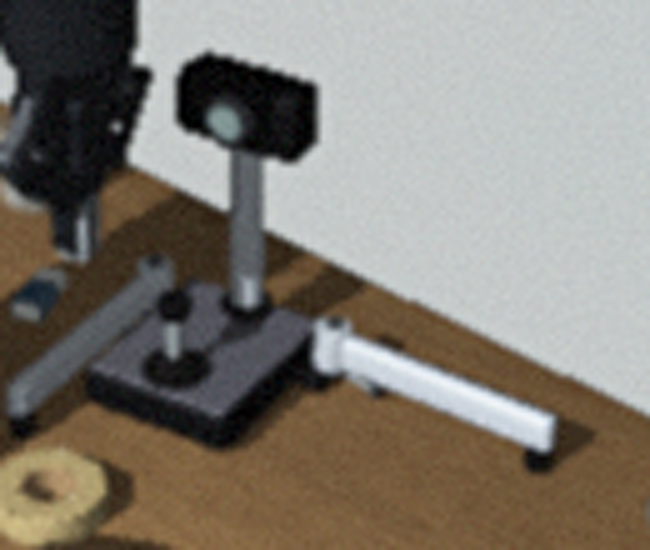

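View pics/t11.png

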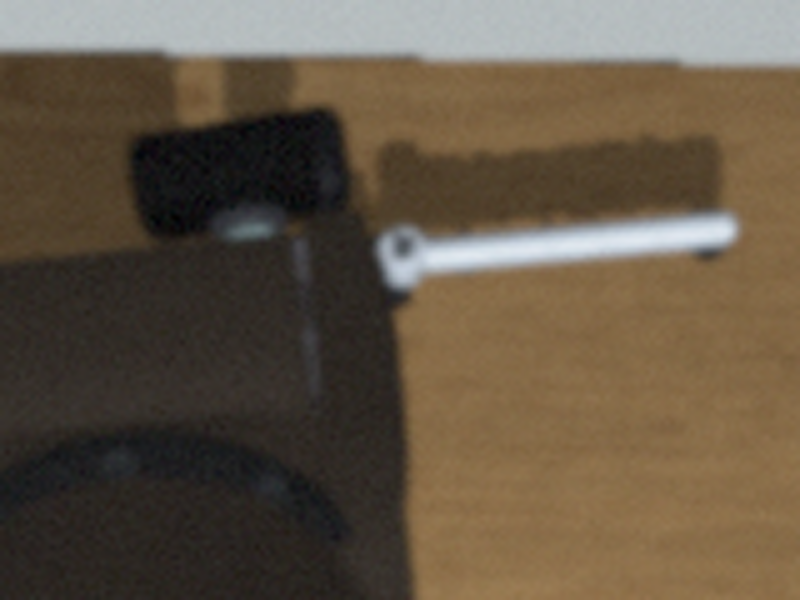

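The right leg is fully out and staying there, with its foot at (540,455) in the scene crop. Descending inside the left leg.

Emit:
{"method": "step_arm", "body": {
  "increments": [
    [0,[0.1,0,2.2],[0,0,0]],
    [0,[0,0,2.2],[0,0,0]],
    [0,[0,0,2.1],[0,0,0]],
    [0,[0,0,2.1],[0,0,0]],
    [0,[0,0,2.1],[0,0,0]],
    [0,[0,0,0],[0,0,0]]
  ]
}}

```text
clock: 18.1
tcp_pos: [465.9, 127.6, 24.3]
tcp_rot: [-2.017, -2.406, 0.003]
wrist_force: [-0.2, 0.1, 0.8]
grip_width: -0.0
```

```bash
python3 - <<'E'
from h import *
s=snapshot("scene"); crop(s,260,180,130,110,5,"pics/s12.png")
st=ctrl.get_state(); print(st["tcp_pos"],st["wrist_force"])
w=[]
for th in np.arange(0.0,1.51,0.1):
    p,y=legpt(1,th,125,17); w.append((p[0],p[1],24,y,1))
plan(w,0)
E
```

```text
[466.25145443 127.78678283  25.13580774] [ 0.8091602  -0.20228524 -0.01748293]
[0, [1.82, 0.02, 0.11], [-0.06, -0.01, 0.03]]
[0, [1.26, -0.11, 0.0], [-0.0, 0.01, 5.73]]
[0, [1.26, -0.1, 0.0], [-0.0, -0.0, 5.73]]
[0, [1.25, -0.11, 0.0], [-0.01, -0.0, 5.73]]
[0, [1.26, -0.11, 0.0], [0.0, -0.0, 5.73]]
[0, [1.26, -0.11, 0.0], [0.0, -0.0, 5.73]]
[0, [1.25, -0.1, 0.0], [0.0, -0.01, 5.73]]
[0, [1.26, -0.11, 0.0], [0.0, 0.0, 5.73]]
[0, [1.26, -0.11, 0.0], [0.0, 0.0, 5.73]]
[0, [1.25, -0.1, 0.0], [0.0, 0.0, 5.73]]
[0, [1.26, -0.11, 0.0], [0.0, 0.0, 5.73]]
[0, [1.26, -0.11, 0.0], [0.01, 0.0, 5.73]]
[0, [1.25, -0.11, 0.0], [-0.0, 0.0, 5.73]]
[0, [1.26, -0.1, 0.0], [-0.0, 0.0, 5.73]]
[0, [1.25, -0.11, 0.0], [-0.0, 0.0, 5.73]]
[0, [1.26, -0.11, 0.0], [-0.0, 0.0, 5.73]]
end [536.6 301.4  24. ] -75.95
```

View pics/s12.png

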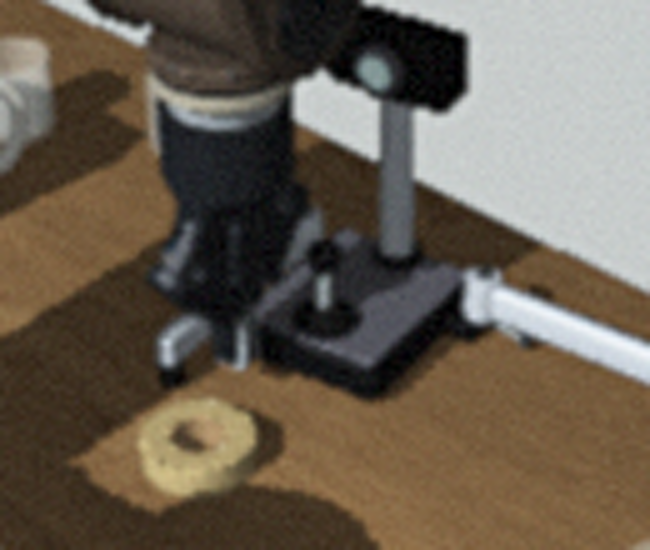

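Fingertip is at (233,350) in the crop, just inside the left leg end and clear of tape and knob. The mug handle needs checking as a possible obstacle near the end of the sweep.

```bash
python3 - <<'E'
from h import *
t=snapshot("top"); crop(t,120,180,160,120,5,"pics/t13.png")
for z in (20,50,90): print(onz(t,(185,233),z).round(),onz(t,(187,270),z).round())
for th in (1.2,1.4): print(legpt(1,th,112,17),legpt(1,th,150,0))
E
```

```text
[528. 385.  20.] [445. 374.  20.]
[523. 375.  50.] [441. 364.  50.]
[515. 362.  90.] [437. 351.  90.]
(array([510.80213094, 271.17438215]), np.float64(121.24506458430123)) (array([505.625807  , 312.48062466]), np.float64(121.24506458430123))
(array([529.52163127, 283.87050442]), np.float64(109.78590868168476)) (array([532.65477274, 325.38174897]), np.float64(109.78590868168476))
```

View pics/t13.png

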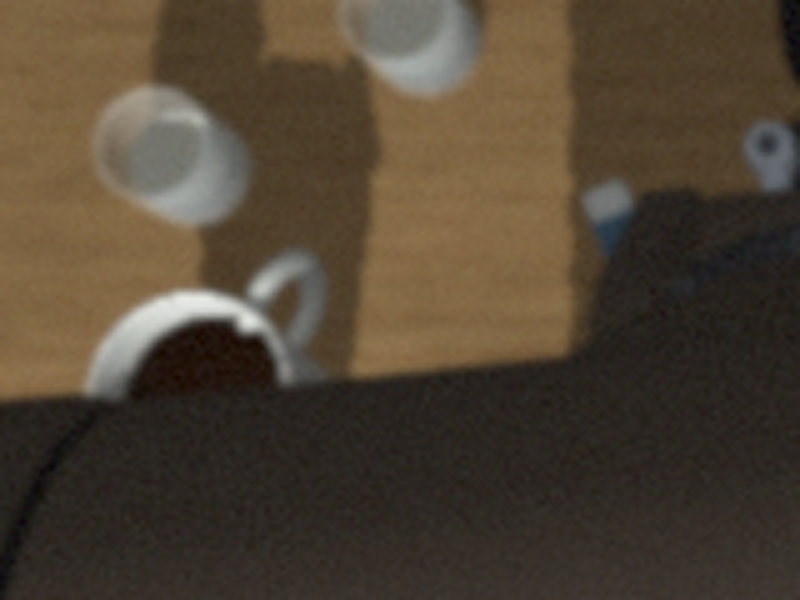

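Emit:
{"method": "step_arm", "body": {
  "increments": [
    [0,[0.6,0,0],[0,0,0]],
    [0,[0.5,0,0],[0,0,0]],
    [0,[0.5,0,0],[0,0,0]],
    [0,[0.3,0,0],[0,0,0]]
  ]
}}

```text
clock: 18.7
tcp_pos: [462.9, 147.6, 25.5]
tcp_rot: [2.019, 2.407, 0.0]
wrist_force: [-0.0, -0.4, 1.0]
grip_width: -0.1
```

Emit:
{"method": "step_arm", "body": {
  "increments": [
    [0,[0.6,0,0],[0,0,2.9]],
    [0,[0.6,0.1,0],[0,0,2.9]],
    [0,[0.6,0.1,0],[0,0,2.9]],
    [0,[0.6,0.1,0],[0,0,2.9]],
    [0,[0.6,0.1,0],[0,0,2.9]],
    [0,[0.6,0.1,0],[0,0,2.9]],
    [0,[0.6,0.1,0],[0,0,2.9]],
    [0,[0.6,0.1,0],[0,0,2.9]]
  ]
}}

```text
clock: 19.7
tcp_pos: [468.9, 194.5, 25.1]
tcp_rot: [-2.463, -1.949, 0.004]
wrist_force: [-4.1, -3.4, 0.2]
grip_width: -0.0
```

```bash
python3 - <<'E'
from h import *
s=snapshot("scene"); crop(s,230,170,130,110,5,"pics/s14.png")
st=ctrl.get_state(); print(st["tcp_pos"],st["wrist_force"]); print(legpt(1,.4,114,17))
E
```

```text
[469.34260762 195.04545579  25.12475164] [-2.88966751 -1.69222055 -0.73509722]
(array([468.5155649 , 193.15344194]), np.float64(167.08168819476708))
```

View pics/s14.png

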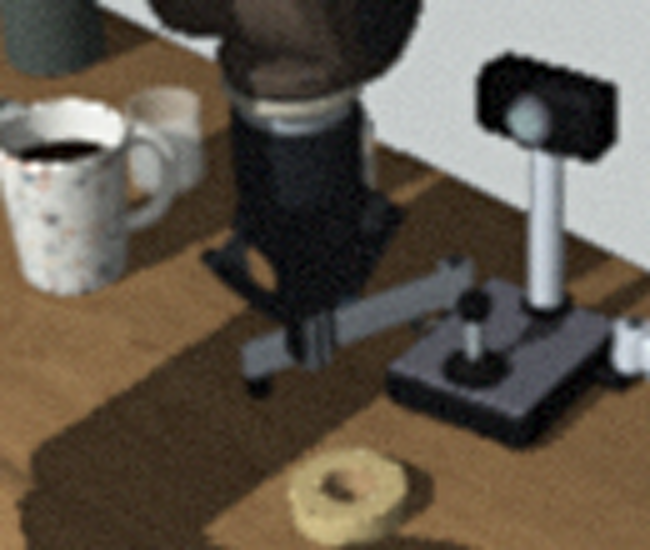

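The left leg is following the finger, with its foot at (258,385) in the crop. The mug at (85,190) is clear.

Emit:
{"method": "step_arm", "body": {
  "increments": [
    [0,[0.6,0,0],[0,0,2.9]],
    [0,[0.6,-0.1,0],[0,0,2.9]],
    [0,[0.5,0,0],[0,0,2.9]],
    [0,[0.6,0,0],[0,0,2.9]],
    [0,[0.6,0,0],[0,0,2.9]],
    [0,[0.5,-0.1,0],[0,0,2.9]],
    [0,[0.6,0,0],[0,0,2.9]],
    [0,[0.6,0,0],[0,0,2.9]]
  ]
}}

```text
clock: 20.75
tcp_pos: [485.3, 237.2, 25.0]
tcp_rot: [-2.804, -1.416, 0.004]
wrist_force: [-3.8, -1.8, 0.7]
grip_width: -0.0
```

Emit:
{"method": "step_arm", "body": {
  "increments": [
    [0,[0.6,0,0],[0,0,2.9]],
    [0,[0.6,-0.1,0],[0,0,2.9]],
    [0,[0.5,0,0],[0,0,2.9]],
    [0,[0.6,0,0],[0,0,2.9]],
    [0,[0.6,0,0],[0,0,2.9]],
    [0,[0.5,-0.1,0],[0,0,2.9]],
    [0,[0.6,0,0],[0,0,2.9]],
    [0,[0.6,0,0],[0,0,2.9]]
  ]
}}

```text
clock: 21.75
tcp_pos: [518.1, 270.3, 25.2]
tcp_rot: [-3.032, -0.823, 0.0]
wrist_force: [0.1, -0.5, 0.4]
grip_width: 0.3
```

```bash
python3 - <<'E'
from h import *
s=snapshot("scene"); crop(s,230,170,130,110,5,"pics/s15.png")
st=ctrl.get_state(); print(st["tcp_pos"],st["wrist_force"]); print(legpt(1,1.2,114,17))
E
```

```text
[518.8343966  270.70430542  25.32991134] [-0.83744133  0.41539731  0.36751163]
(array([509.76473171, 272.88429526]), np.float64(121.24506458430123))
```

View pics/s15.png

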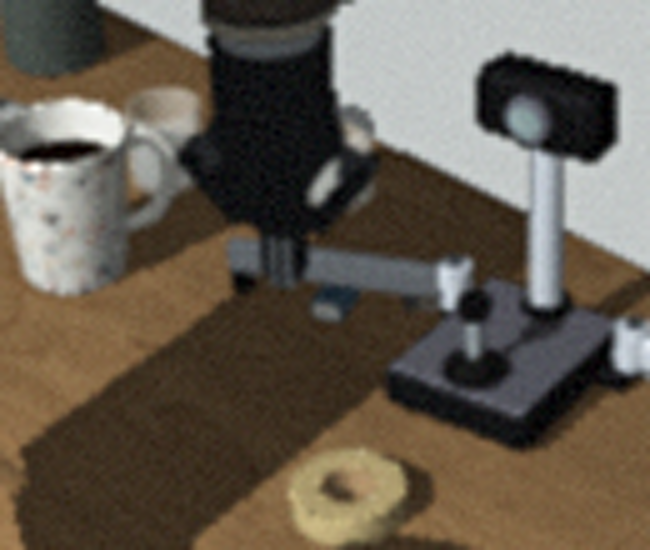

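Emit:
{"method": "step_arm", "body": {
  "increments": [
    [0,[0.6,0,0],[0,0,2.9]],
    [0,[0.5,0,0],[0,0,2.9]],
    [0,[0.4,0,0],[0,0,2]],
    [0,[0,0,0],[0,0,0]],
    [0,[0,0,0],[0,0,0]]
  ]
}}

```text
clock: 22.42
tcp_pos: [531.2, 277.1, 25.3]
tcp_rot: [-3.08, -0.617, 0.0]
wrist_force: [-0.1, 0.2, -0.4]
grip_width: -0.1
```

```bash
python3 - <<'E'
from h import *
s=snapshot("scene"); crop(s,230,170,130,110,5,"pics/s16.png")
st=ctrl.get_state(); print(st["tcp_pos"],st["wrist_force"])
E
```

```text
[531.13305177 277.05141422  25.274418  ] [ 0.03255733 -0.1678732  -0.41369377]
```

View pics/s16.png

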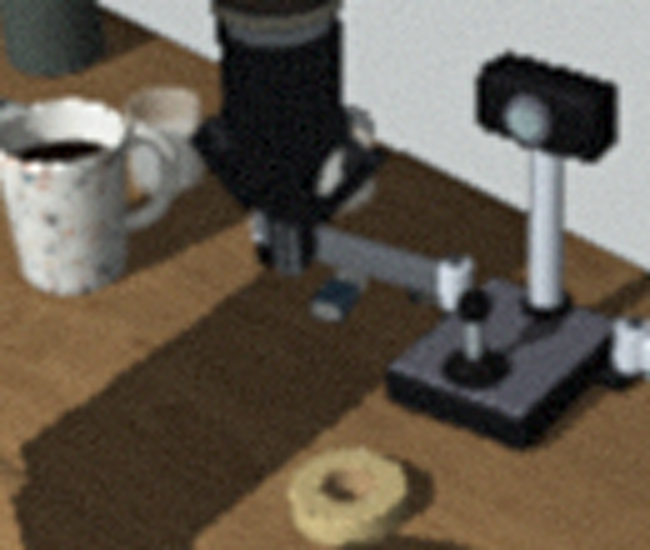

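Left leg is out at its stop, no load on the finger, eraser and mug undisturbed. Back off, lift and check both legs, then go to the stick.

```bash
python3 - <<'E'
from h import *
s=snapshot("scene")
print(onz(s,(270+274/5-.4,170+306/5-.4),77).round(1), sw((-45,0)))
p=sw((-95,0)); print(p)
plan([(510,270,25,-68,1),(500,268,130,-68,3),(*p,130,-80,6)],0)
E
```

```text
[521.9 111.9  77. ] [520.68365111 108.185832  ]
[471.44326346  99.50342312]
[0, [-2.23, -0.16, 0.03], [-0.0, 0.01, 0.64]]
[0, [-0.33, -0.06, -3.5], [-0.0, -0.0, -0.0]]
[0, [-0.34, -0.07, -3.5], [-0.0, -0.0, -0.0]]
[0, [-0.33, -0.06, -3.5], [-0.0, -0.0, -0.0]]
[0, [-1.49, 2.43, -0.0], [-0.0, -0.0, 2.0]]
[0, [-1.41, 2.47, -0.0], [-0.0, -0.0, 2.0]]
[0, [-1.32, 2.53, -0.0], [-0.0, -0.0, 2.0]]
[0, [-1.23, 2.56, -0.0], [-0.0, -0.0, 2.0]]
[0, [-1.14, 2.61, -0.0], [-0.0, -0.0, 2.0]]
[0, [-1.05, 2.65, -0.0], [-0.0, -0.0, 2.0]]
end [471.4  99.5 130. ] -80.0
```

Emit:
{"method": "step_arm", "body": {
  "increments": [
    [0,[-1.1,-0.1,0],[0,0,0.3]],
    [0,[-1.1,-0.1,0],[0,0,0.3]],
    [0,[-0.3,-0.1,-3.5],[0,0,0]],
    [0,[-0.3,0,-3.5],[0,0,0]],
    [0,[-0.4,-0.1,-3.5],[0,0,0]]
  ]
}}

```text
clock: 23.15
tcp_pos: [499.2, 268.4, 131.3]
tcp_rot: [3.084, 0.599, -0.001]
wrist_force: [0.5, 0.1, -0.8]
grip_width: -0.1
```

Emit:
{"method": "step_arm", "body": {
  "increments": [
    [0,[-1.5,2.4,0],[0,0,2]],
    [0,[-1.4,2.5,0],[0,0,2]],
    [0,[-1.3,2.5,0],[0,0,2]],
    [0,[-1.2,2.6,0],[0,0,2]],
    [0,[-1.1,2.6,0],[0,0,2]],
    [0,[-1.1,2.7,0],[0,0,2]],
    [0,[0,0,0],[0,5,0]],
    [0,[0,0,0],[0,5,0]]
  ]
}}

```text
clock: 24.15
tcp_pos: [471.4, 99.5, 130.4]
tcp_rot: [-3.102, -0.27, -0.276]
wrist_force: [-0.6, 0.6, -0.4]
grip_width: 0.1
```

```bash
python3 - <<'E'
from h import *
s=snapshot("scene"); crop(s,240,150,160,120,5,"pics/s17.png")
t=snapshot("top"); crop(t,200,150,200,150,4,"pics/t17.png")
st=ctrl.get_state(); p=st["tcp_pos"]; print(p,st["wrist_force"]); R=Ro.from_rotvec(st["tcp_rot"]).as_matrix(); print(R.round(3))
tgt=np.array([*sw((-82,0)),68]); print(tgt, R.T@(tgt-p)/10)
E
```

```text
[470.16030111  99.65006504 130.22763798] [ 0.38843723 -0.46280221  0.05082117]
[[ 0.97   0.173  0.171]
 [ 0.171 -0.985  0.03 ]
 [ 0.173 -0.    -0.985]]
[484.24576425 101.76084943  68.        ] [0.32457141 0.03763553 6.37531043]
```

View pics/s17.png

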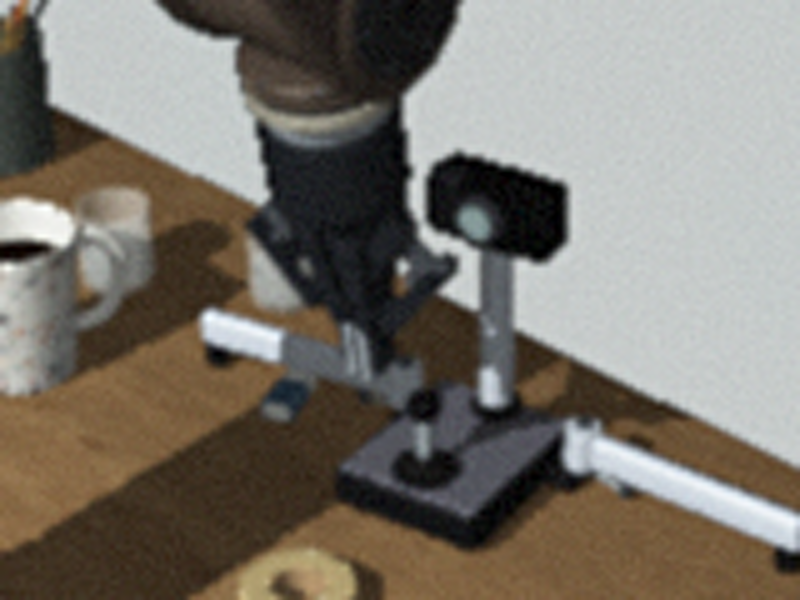

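View pics/t17.png

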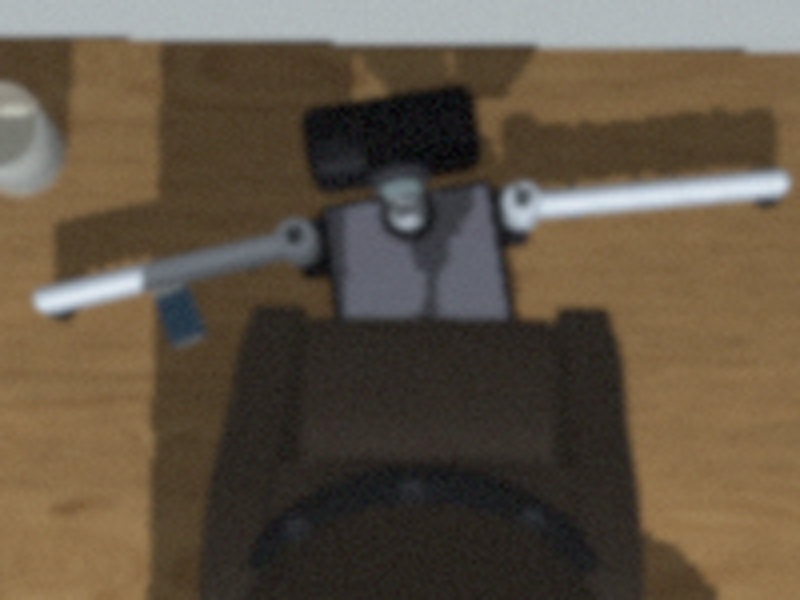

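Both legs are out: feet at (215,350) and (790,555) in the scene crop. The hinges sit at the same pixels as at the start, so the stand hasn't moved. Lowering the finger in front of the knob.

Emit:
{"method": "step_arm", "body": {
  "increments": [
    [0,[0.1,0,2],[0,0,0]],
    [0,[0,0,2],[0,0,0]],
    [0,[0,0,1.6],[0,0,0]],
    [0,[0,0,0.8],[0,0,0]],
    [0,[0,0,0],[0,0,0]]
  ]
}}

```text
clock: 24.88
tcp_pos: [483.9, 102.1, 67.2]
tcp_rot: [-3.103, -0.272, -0.269]
wrist_force: [0.6, -0.4, -0.8]
grip_width: 0.1
```

```bash
python3 - <<'E'
from h import *
t=snapshot("top");s=snapshot("scene"); crop(s,270,150,130,110,5,"pics/s18.png")
C=lambda a,b,z=42:onz(t,(200+a/4-.4,150+b/4-.4),z)
hl,tl,hr,tr=C(295,237),C(48,296,40),C(523,198),C(775,183,40)
ax=np.degrees(np.arctan2(*(hl-hr)[[1,0]]))-90
for n,h,q,sg in (("L",hl,tl,1),("R",hr,tr,-1)):
    d=q-h; a=np.degrees(np.arctan2(d[1],d[0])); f=ax+180
    print(n,np.radians(((f-a)*sg+180)%360-180).round(3),h.round(1))
st=ctrl.get_state(); print(st["tcp_pos"],st["wrist_force"])
E
```

```text
L 1.507 [583.7 184.5  42. ]
R 1.461 [609.1  58.3  42. ]
[484.13455567 102.04284835  67.81919528] [-0.8114776  -0.77190964 -0.90854684]
```

View pics/s18.png

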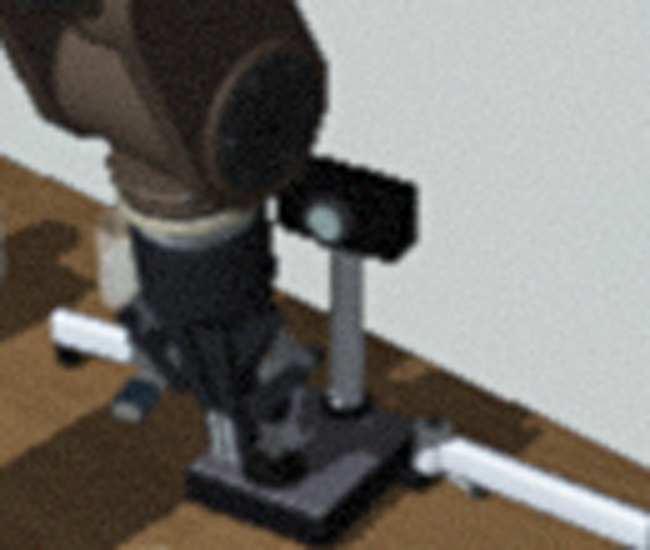

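Emit:
{"method": "step_arm", "body": {
  "increments": [
    [0,[0.4,0,0.07],[0,0,0]],
    [0,[0.4,0,0.07],[0,0,0]],
    [0,[0.4,0,0.07],[0,0,0]],
    [0,[0.4,0,0.07],[0,0,0]],
    [0,[0,0,0],[0,0,0]]
  ]
}}

```text
clock: 25.6
tcp_pos: [500.3, 104.8, 67.5]
tcp_rot: [-3.103, -0.271, -0.272]
wrist_force: [-0.5, -0.4, -0.0]
grip_width: 0.3
```

Emit:
{"method": "step_arm", "body": {
  "increments": [
    [0,[0.4,0,0.07],[0,0,0]],
    [0,[0.4,0,0.07],[0,0,0]],
    [0,[0,0,0],[0,0,0]]
  ]
}}

```text
clock: 25.98
tcp_pos: [508.3, 106.3, 67.4]
tcp_rot: [-3.103, -0.271, -0.272]
wrist_force: [-0.9, -0.1, 0.9]
grip_width: -0.0
```

```bash
python3 - <<'E'
from h import *
s=snapshot("scene"); crop(s,270,150,130,110,5,"pics/s19.png")
f=[ctrl.get_state()["wrist_force"]]; print(ctrl.get_state()["tcp_pos"],f)
E
```

```text
[508.02896364 106.22475396  67.40593003] [array([-0.93500167, -0.6945555 ,  0.61777227])]
```

View pics/s19.png

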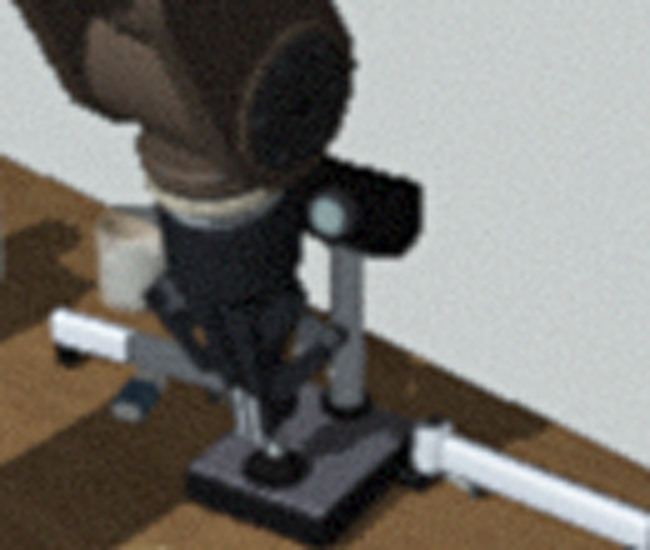

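The head has begun to nod up (lens now at (328,213) in the crop) and the stick is leaning. Pushing 6 mm more and holding.

Emit:
{"method": "step_arm", "body": {
  "increments": [
    [0,[0.3,0,0.05],[0,0,0]],
    [0,[0.3,0,0.05],[0,0,0]],
    [0,[0,0,0],[0,0,0]],
    [0,[0,0,0],[0,0,0]]
  ]
}}

```text
clock: 26.52
tcp_pos: [513.9, 107.3, 67.5]
tcp_rot: [-3.103, -0.271, -0.271]
wrist_force: [-0.8, -0.5, 0.2]
grip_width: 0.0
```

```bash
python3 - <<'E'
from h import *
s=snapshot("scene"); crop(s,270,150,130,110,5,"pics/s20.png")
print(ctrl.get_state()["tcp_pos"],ctrl.get_state()["wrist_force"])
E
```

```text
[513.92086145 107.25775167  67.48498538] [-2.13487909 -0.49265337 -0.47255223]
```

View pics/s20.png

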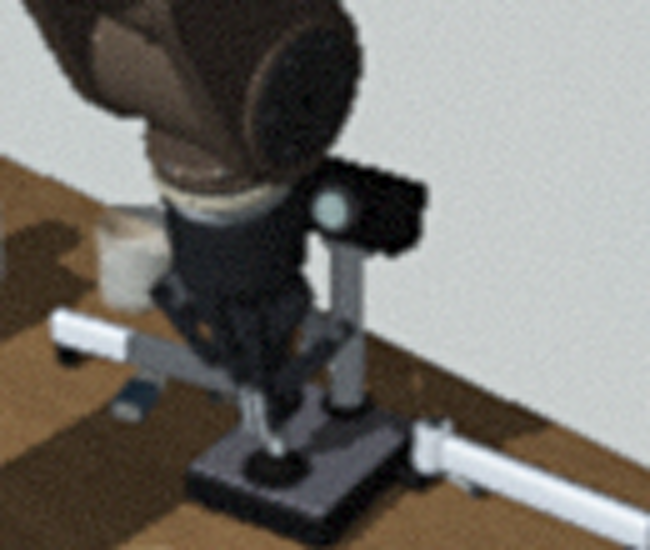

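Emit:
{"method": "step_arm", "body": {
  "increments": [
    [0,[0.2,0,0.03],[0,0,0]],
    [0,[0,0,0],[0,0,0]],
    [0,[0,0,0],[0,0,0]],
    [0,[0,0,0],[0,0,0]]
  ]
}}

```text
clock: 27.08
tcp_pos: [515.9, 107.6, 67.5]
tcp_rot: [-3.103, -0.271, -0.271]
wrist_force: [-2.3, -0.4, -0.7]
grip_width: 0.1
```

```bash
python3 - <<'E'
from h import *
t=[]
for i in range(6):
    s=snapshot("scene"); t.append(ctrl.get_state()["wrist_force"])
print(np.mean(t,0),np.std(t,0),ctrl.get_state()["tcp_pos"])
E
```

```text
[-1.87017321 -0.53409932 -1.56969781] [0.19476838 0.3405636  0.37154254] [516.00281655 107.61452391  67.56266248]
```

Contact force is about 2.5 N, consistent with a tilt near 0.4 rad. Holding over a second.

Emit:
{"method": "step_arm", "body": {
  "increments": [
    [0,[0,0,0],[0,0,0]],
    [0,[0,0,0],[0,0,0]],
    [0,[0,0,0],[0,0,0]],
    [0,[0,0,0],[0,0,0]],
    [0,[0,0,0],[0,0,0]],
    [0,[0,0,0],[0,0,0]],
    [0,[0,0,0],[0,0,0]],
    [0,[0,0,0],[0,0,0]]
  ]
}}

```text
clock: 28.38
tcp_pos: [516.1, 107.6, 67.6]
tcp_rot: [-3.103, -0.271, -0.272]
wrist_force: [-2.2, 0.0, -1.6]
grip_width: -0.1
```

```bash
python3 - <<'E'
from h import *
s=snapshot("scene"); crop(s,270,150,130,110,5,"pics/s21.png"); print(ctrl.get_state()["wrist_force"])
E
```

```text
[-3.03394295 -0.10066905 -1.86103106]
```

View pics/s21.png

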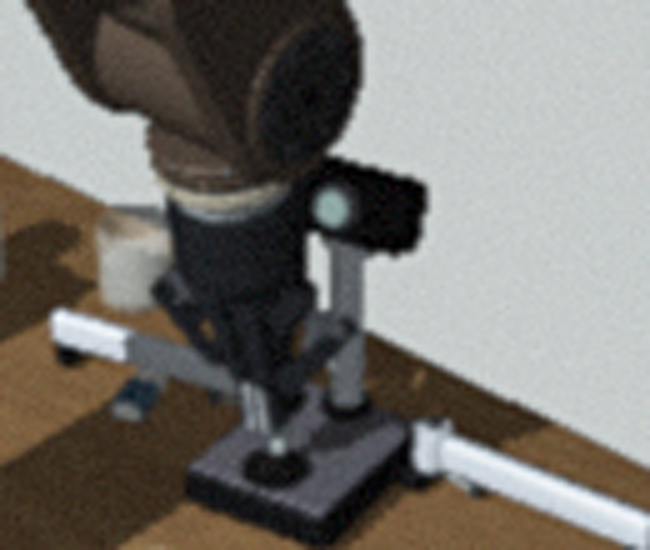

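Stick held over, the head is nodded up (lens (333,208)), and the legs are still out. Releasing straight back slowly, then up.

Emit:
{"method": "step_arm", "body": {
  "increments": [
    [0,[-0.4,0,-0.07],[0,0,0]],
    [0,[-0.4,0,-0.07],[0,0,0]],
    [0,[-0.5,0,-0.09],[0,0,0]],
    [0,[-0.5,0,-0.09],[0,0,0]],
    [0,[-0.8,0,-0.14],[0,0,0]],
    [0,[-1,0,-0.17],[0,0,0]],
    [0,[-1,0,-2],[0,0,0]],
    [0,[-1,0,-4],[0,0,0]]
  ]
}}

```text
clock: 29.42
tcp_pos: [449.0, 95.8, 122.7]
tcp_rot: [-3.103, -0.271, -0.267]
wrist_force: [-0.1, -0.6, 0.2]
grip_width: 0.1
```

Emit:
{"method": "step_arm", "body": {
  "increments": [
    [0,[0,0,-4],[0,0,0]],
    [0,[0,0,-4],[0,0,0]],
    [0,[0,3,-3],[0,0,0]],
    [0,[0,6,0],[0,0,0]],
    [0,[0,6,0],[0,0,0]],
    [0,[0,6,0],[0,0,0]],
    [0,[0,0,0],[0,0,0]],
    [0,[0,0,0],[0,0,0]]
  ]
}}

```text
clock: 30.42
tcp_pos: [467.3, -113.7, 231.1]
tcp_rot: [-3.102, -0.27, -0.27]
wrist_force: [-0.1, -0.2, 0.0]
grip_width: -0.1
```

```bash
python3 - <<'E'
from h import *
s=snapshot("scene"); crop(s,230,150,200,150,4,"pics/s22.png")
t=snapshot("top"); cv2.imwrite("pics/t22.png",t["color"])
print(ctrl.get_state()["tcp_pos"],ctrl.get_state()["wrist_force"])
E
```

```text
[ 467.60844668 -112.88872433  231.4099773 ] [-0.207642    0.81634756  0.21562906]
```

View pics/s22.png

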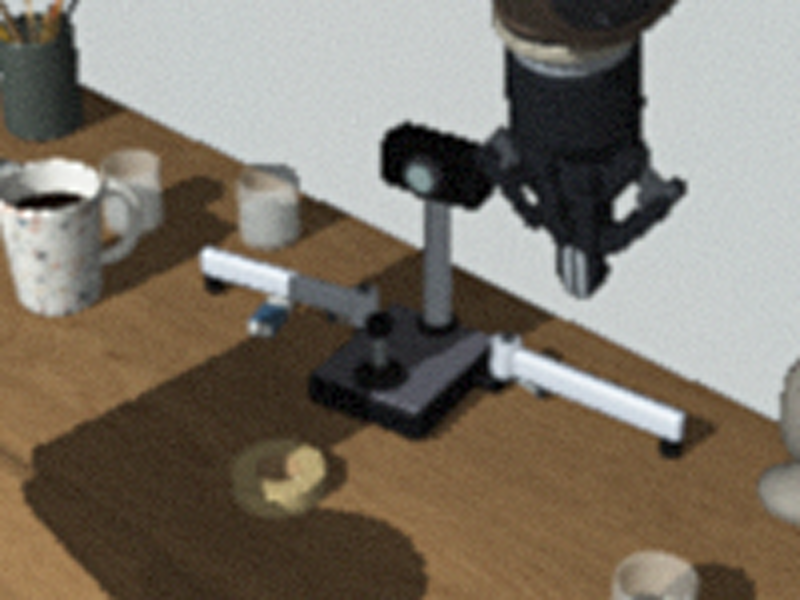

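View pics/t22.png

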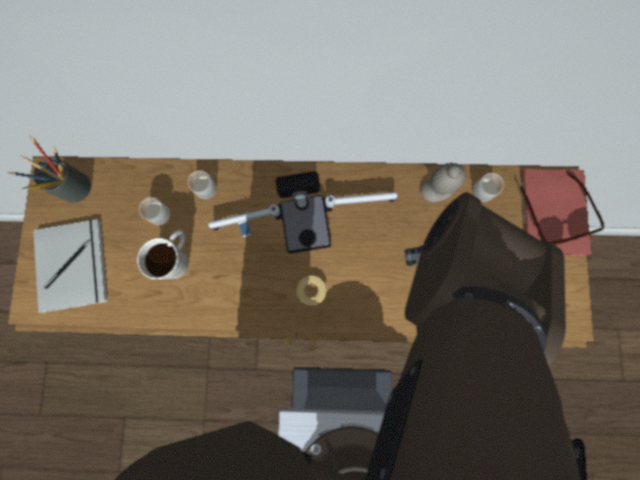

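Both legs are out, the stick is upright at (379,350) in the crop, the glass is standing at (655,580), and the bystanders are where they were. The gripper is in free air. Handing in.

```bash
python3 - <<'E'
from h import *
print(ctrl.sign_off())
E
```

```text
the job is handed in; nothing more can be done
None
```

The job is done and handed in at about 30.5 s on the clock; the interface gave no verdict.

- **Glass:** I gripped the one nearest the base and set it down upright near (456, -187) mm, well outside the right leg's sweep. No leg came near it afterwards.
- **Legs:** I swung the right leg out, then the left, with the closed fingers. Each went past its dead centre and stayed out after I let go.
- **Stick:** I pushed the knob towards the mast and held it for more than 1.3 s at about 2.5 N, roughly 0.4 rad by geometry and force. The camera head nodded up with it. Then I backed off and the stick sprang back.

**Last checks:**
- The picture before the stick push gave leg angles of about 1.51 rad (left) and 1.46 rad (right). The 0.05 rad gap is within pixel error, and the final pictures show both legs still out.
- In the final pictures the stick looks upright and the glass stands. The tape, eraser, mug and bust look where they started, and the gripper is in free air.
- Up to the stick push, the stand's hinges were at their starting pixels to within about 1 pixel. After the push I checked the stand's place only by eye.

**Disagreements:**
- My first reading of the knob's position from above was about 6 mm off, probably because its wider black boot hid it. I used the scene view and the stand geometry instead.
- The two views of the glass rim missed each other by 4.5 mm, which did not affect the grasp.

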